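# Stand the gel cassettes in their covered bays

### The arm

A 6-joint arm with a two-finger parallel gripper is mounted at the origin on a cart in front of the work surface, level with it; the furniture and walls round the work are solid. World frame = base frame: x ahead of the robot, y to its left, z up, the work surface at z = 0. Lengths are in mm, angles in rad, forces in N, time in s.
With the tool pointing down it reaches from about 350 to 875 mm from the base axis. Payload 4.2 kg.
Tool frame: the origin (TCP) lies at the very end of the fingers, on their centre line; the grasp point (between the pads) lies 19 mm behind it; z points along the fingers, y is the line along which they close (so a half turn about z gives the same grasp; the last joint's range is limited). The gripper opens to 85 mm and grips with 20 to 120 N. Pads are 22 mm wide; open, the fingers measure 114 mm over their backs; the gripper's body (76 mm by 85 mm) begins 54 mm behind the grasp point. The pads swing forward as they close: fully open they stand 13 mm farther back than shut.
Start: joints at [-0.974, 0.385, 0.008, 0, -1.194, -0.259], TCP at [207.147, -589.652, 202.612] pointing down, gripper open.
Joint ranges: [-3.14, 3.14], [-1.21, 2.06], [-1.07, 1.41], [-3.16, 2.05], [-2.99, -0.16], [-3.1, 3.1]. Speed limits (rad/s): [2.79, 2.79, 3.14, 3.14, 3.14, 3.14].

### API

Orientations are given as a unit quaternion [x, y, z, w].
In Python, from bench import monitor, get_image, camera_info, job_done gives the robot as it stands.
- The arm moves only by the tool send_rows, never from a script. Its argument "series" is a list of rows, each a list of 3 entries, a list of its own where there are three numbers: the shift along the tool's x, y, z in mm, then the turn, a rotation vector about the tool's x, y, z in rad, then the finger opening in mm, from 0 to 85.4. A call has 1 to 8 rows; each row shifts and turns the commanded pose from where the row before left it, along the tool's axes as they then stand; what a row does not reach is not made up. A row lasts 1/10 s, in which the tool goes at most 50 mm and 8.59 degrees, less where a joint would pass 70% of its speed; a pose out of reach is approached as far as the arm can. A call with a gripper value outside its range is refused whole. The fingers move at their own pace and stop on an object; the grip force is fixed at half the most. Time passes only in rows, so rows that do not move let the fingers close. It gives the time, the measured TCP pose, the force, the opening and the grip force at its end, in the units of the state.
- monitor.read_state(): the state, without advancing time (a new reading comes with each control period).
- get_image(name): name is "scene" or "side" or "wrist"; returns the picture (384x512x3 uint8, red, green, blue); there is no depth.
- camera_info(name): a dict with "intrinsics" (3x3 intrinsics, pixels), "R" (3x3) and "t" (3): a world point X has camera coordinates R X + t. Camera axes: x right, y down, z forward; pixel columns grow to the right and rows downward; lengths in mm; the calibration is good to about 2 mm. A picture is of the moment at which its call begins: read the wrist's pose just before it. camera_info takes no time and is no camera call; for the wrist camera it gives the pose at the moment of the call.
- job_done(): hands the job in; it is judged then, once.
The state is a dict: "clock": time; "joints": joint angles; "joint_vel": joint speeds; "joint_efforts": joint torques, N m; "position": TCP position; "ee_rot": TCP orientation; "contact_force": force on the tool from outside, world axes, zero at the start; "wrist_torque": the same for the moment, N m; "gripper_width": finger opening in mm; "grasp_force": force on a finger pad.
Only numpy, scipy, OpenCV 4.12 (cv2) and the standard library are available. Lean on these libraries where they do the work, as an engineer would, in place of code of your own. Each camera call takes 0.05 s, during which the arm holds its last target. There are 200 camera calls.

### The job

Take the two gel cassettes off their slanted easels and stand each one upright on its long edge in a covered bay, slid in under the roof until it is fully home against the back stop: the taller cassette in the bay with the higher roof, the shorter one in the bay with the lower roof. Do not shift or tip the glassware and bottles standing around.

Things in the scene. Friction and masses are not known exactly. Their poses are not given: they have to be found in the camera images.
- cassette_tall: flat white gel cassette with grey windows, plain box 150 x 12 x 105 mm, the taller of two, 0.18 kg. Origin mid underside (long thin edge); x along the 150 mm, y through the thickness, z up its 105 mm; ends and faces alike. Starts on easel A, leaning 22 degrees from upright, top edge towards the robot.
- cassette_short: flat white gel cassette with grey windows, plain box 150 x 12 x 75 mm, the shorter of two, 0.18 kg. Origin mid underside (long thin edge); x along the 150 mm, y through the thickness, z up its 75 mm; ends and faces alike. Starts on easel B, leaning 22 degrees from upright, top edge towards the robot.
- bay_high: the bay with the higher roof: fixed aluminium, lane 18 mm wide along x (into the bay), walls 5 mm thick, worktop as floor. Origin on the worktop in mid lane below the roof's front edge. Guides 36 mm high, open above, x = -54 to 0 mm; roof 60 mm wide, 6 mm thick, x = 0 to 87, underside at z = 115 mm, on cheeks of that height. Back stop face at x = 80 mm. Feet out to y = +-37, 6 mm high.
- bay_low: the bay with the lower roof: fixed aluminium, lane 18 mm wide along x (into the bay), walls 5 mm thick, worktop as floor. Origin on the worktop in mid lane below the roof's front edge. Guides 36 mm high, open above, x = -54 to 0 mm; roof 60 mm wide, 6 mm thick, x = 0 to 87, underside at z = 85 mm, on cheeks of that height. Back stop face at x = 80 mm. Feet out to y = +-37, 6 mm high.
- bay_high_seat (a point): on the worktop in the lane of the higher bay, 5 mm in from the roof's front edge: where the cassette's origin lies when its end touches the back stop; axes as the bay's
- bay_low_seat (a point): the same point in the lower bay
- bay_high_mouth (a point): mid lane on the worktop at x = -77 mm of the bay: front of the flared mouth (36 mm high, 28 mm wide here, narrowing to the lane's 18 mm at x = -51) of the higher bay
- bay_low_mouth (a point): mid lane on the worktop at x = -77 mm of the bay: front of the flared mouth (36 mm high, 28 mm wide here, narrowing to the lane's 18 mm at x = -51) of the lower bay
- easel_a: easel A: fixed grey draining easel: origin on the worktop below the ledge; x along the ledge, the cassette leans to -y. Ledge 130 mm long, 57 mm up; back rest (90 mm wide) reaches 65 mm up the cassette's lower face, so its top 40 mm is free on both faces. Base plate 130 x 100 x 4 mm, y = -80 to 20 mm.
- easel_b: easel B: fixed grey draining easel: origin on the worktop below the ledge; x along the ledge, the cassette leans to -y. Ledge 130 mm long, 57 mm up; back rest (90 mm wide) reaches 35 mm up the cassette's lower face, so its top 40 mm is free on both faces. Base plate 130 x 100 x 4 mm, y = -80 to 20 mm.
- cylinder_100: bystander, loose: glass measuring cylinder, foot 62 mm across, tube 36 mm, 251 mm high; origin in the middle of its underside, z up
- bottle_1: bystander, loose: brown reagent bottle with black cap, 60 mm across, 118 mm high; origin in the middle of its underside, z up
- beaker_250: bystander, loose: glass beaker 76 mm across, 96 mm high; origin in the middle of its underside, z up
- wash_bottle: bystander, loose: wash bottle 61 mm across, with spout 114 mm, 193 mm high; origin in the middle of its underside, z up
- flask_conical: bystander, loose: conical flask 63 mm across, 104 mm high; origin in the middle of its underside, z up
- bottle_3: bystander, loose: small reagent bottle with green cap, 44 mm across, 85 mm high; origin in the middle of its underside, z up

How it is judged (in metres and radians):
At the end, for the whole second after the job is handed in: Taller cassette in the higher bay, shorter in the lower: each at rest, under 4 mm above the worktop, upright within 0.12 and in line with the lane within 0.08 rad, origin within 6 mm of mid lane and end within 8 mm of the back stop (origin at most 6 mm past its seat) (x of cassette_tall in the frame of bay_high_seat between -0.008 and 0.006 m and y of cassette_tall in the frame of bay_high_seat between -0.006 and 0.006 m and height (world z) of each of cassette_tall, cassette_short below 0.004 m and angle between each of cassette_tall, cassette_short's own z axis and vertical below 0.12 rad and angle between the x axis of cassette_tall and the x axis of bay_high_seat, either way round below 0.08 rad and linear speed of each of cassette_tall, cassette_short below 0.02 m/s and x of cassette_short in the frame of bay_low_seat between -0.008 and 0.006 m and y of cassette_short in the frame of bay_low_seat between -0.006 and 0.006 m and angle between the x axis of cassette_short and the x axis of bay_low_seat, either way round below 0.08 rad); the robot touches nothing.
It fails at once if the measuring cylinder is shifted more than 30 mm or tipped (distance of cylinder_100 from where it was at the start of the episode above 0.03 m or angle between cylinder_100's own z axis and vertical above 0.35 rad).
It fails at once if a bottle is shifted more than 30 mm or tipped (distance of any of bottle_1, bottle_3, wash_bottle from where it was at the start of the episode above 0.03 m or angle between any of bottle_1, bottle_3, wash_bottle's own z axis and vertical above 0.35 rad).
It fails at once if the beaker or the conical flask is shifted more than 30 mm or tipped (distance of any of beaker_250, flask_conical from where it was at the start of the episode above 0.03 m or angle between any of beaker_250, flask_conical's own z axis and vertical above 0.35 rad).
It also fails if it takes over 72 s, if anything falls off the work surface, if the arm or the gripper's body presses on something with over 40 N, if the wrist force passes 120 N, or if a joint passes its speed limit or range.

## Working session

There is one attempt and no reset: what is moved stays moved. The work goes in short steps, Python scripts to look and compute and a tool call to move; the robot and the scene stay as the last step left them, time stands still between calls to the robot, and variables do not carry over. Pictures are saved under pics/ and viewed, at most 10 in all, crops included, and the job is handed in when it is done.

Besides the shell and the picture viewer there is one more tool, called after "Call:" as name(argument=value, ...), one argument or row to a line, values as JSON. send_rows: Moves the arm, as the interface text tells. Its arguments: {"type":"object","properties":{"series":{"type":"array"}},"required":["series"]}

```bash
mkdir -p pics; ls; python3 - <<'E'
from bench import monitor,get_image,camera_info
import cv2
print(monitor.read_state())
for n in("scene","side"):
    im=get_image(n);cv2.imwrite(f"pics/{n}0.png",cv2.cvtColor(im,cv2.COLOR_RGB2BGR))
    print(n,camera_info(n))
E
```

```text
pics
{'clock': 0.0, 'joints': array([-9.74423985e-01,  3.85583842e-01,  6.61201637e-03, -4.60933356e-04,
       -1.19394976e+00, -2.58583542e-01]), 'joint_vel': array([-0.00052851, -0.00070253, -0.00041744, -0.00094402, -0.0016656 ,
        0.00032418]), 'joint_efforts': array([-4.11342935e-04, -3.92292023e+01,  1.88398844e+01,  4.18618396e+00,
       -4.76625617e-03, -1.51122176e-06]), 'position': array([ 206.91474688, -589.08574994,  201.50539303]), 'ee_rot': array([-1.68008657e-01,  9.85784924e-01,  1.05581028e-03, -2.45611717e-04]), 'contact_force': array([-0.20393775, -0.62953775,  0.24048545]), 'wrist_torque': array([0.0223203 , 0.00055165, 0.02488637]), 'grasp_force': 0.0, 'gripper_width': 85.51683988297216}
scene {'intrinsics': array([[474.34254307,   0.        , 255.36213301],
       [  0.        , 474.34254307, 193.62612253],
       [  0.        ,   0.        ,   1.        ]]), 'R': array([[-0.8760856 , -0.48215466, -0.0009524 ],
       [-0.27233433,  0.49646555, -0.82423053],
       [ 0.39787942, -0.72183713, -0.56625359]]), 't': array([ 487.89314759,  218.82045321, 1419.67392221])}
side {'intrinsics': array([[398.35250272,   0.        , 256.645039  ],
       [  0.        , 398.35250272, 194.62607788],
       [  0.        ,   0.        ,   1.        ]]), 'R': array([[-0.99985651, -0.00149226, -0.01687392],
       [ 0.0142031 ,  0.46901513, -0.88307592],
       [ 0.0092319 , -0.88318887, -0.46892664]]), 't': array([ 561.51139603,   64.10816295, 1207.05630441])}
```

```bash
python3 - <<'E'
import cv2
for n in("scene","side"):
    im=cv2.imread(f"pics/{n}0.png");cv2.imwrite(f"pics/{n}0b.png",cv2.resize(im,(800,600),interpolation=cv2.INTER_CUBIC))
E
```

```text
(no output)
```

View pics/scene0b.png

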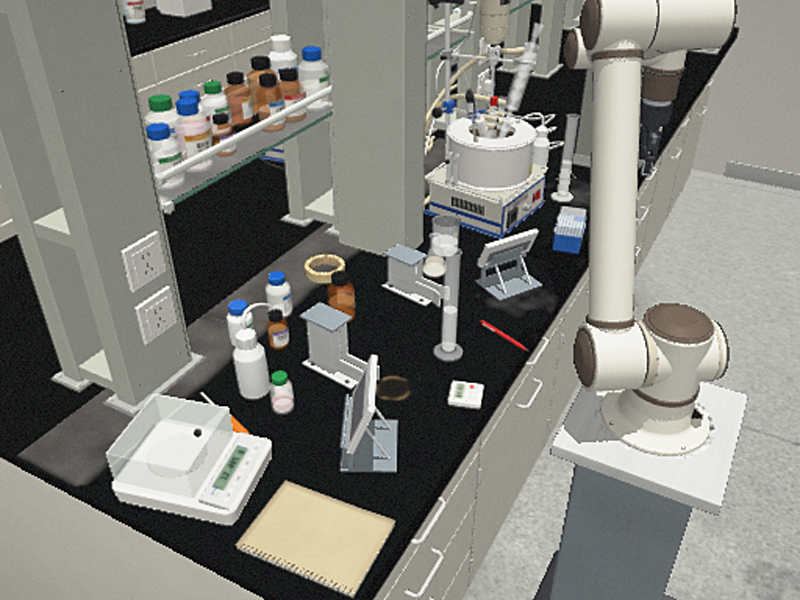

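View pics/side0b.png

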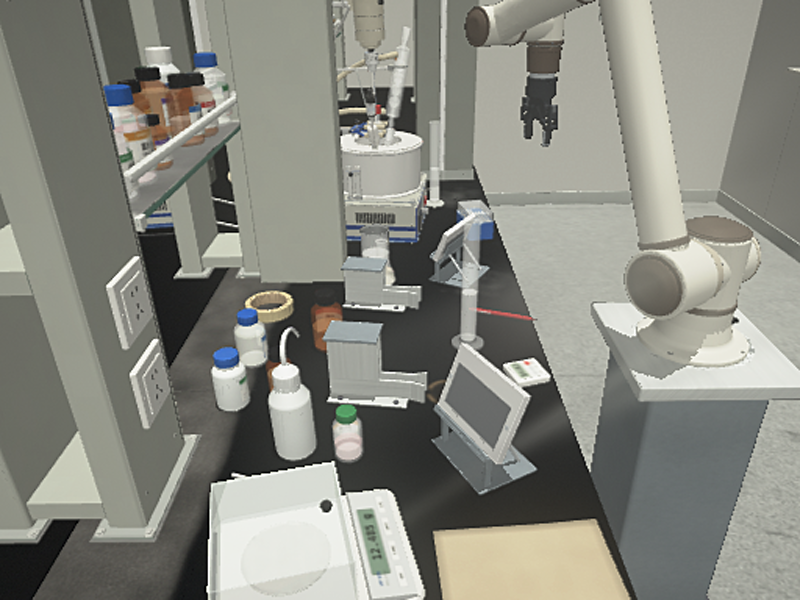

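```bash
cat >h.py <<'E'
import numpy as np,cv2
from bench import monitor,get_image,camera_info
def plane(ci,uv,z=0.):
    K,R,t=ci["intrinsics"],ci["R"],ci["t"]
    C=-R.T@t; d=R.T@np.linalg.inv(K)@np.array([*uv,1.])
    return C+d*(z-C[2])/d[2]
def proj(ci,X):
    q=(ci["intrinsics"]@(ci["R"]@np.atleast_2d(X).T+ci["t"][:,None])).T
    return q[:,:2]/q[:,2:]
E
python3 - <<'E'
from h import *
np.set_printoptions(precision=0,suppress=True)
S,D=camera_info("scene"),camera_info("side")
print(camera_info("wrist"))
for n,z,a,b in[("hifootfront",0,(350,388),(405,405)),("lowfootfront",0,(418,302),(388,308)),("cyl",0,(447,352),(468,342)),
 ("green",0,(281,410),(347,458)),("wash",0,(252,395),(293,455)),("eA1",4,(341,470),(488,492)),("eA2",4,(397,470),(536,466)),("eA3",4,(397,420),(432,440)),
 ("eB1",4,(487,298),(432,278)),("eB2",4,(540,280),(490,268)),("brown",0,(341,312),(327,348)),("flask",0,(433,274),(375,283))]:
    print(n,plane(S,np.array(a)*.64,z)[:2],plane(D,np.array(b)*.64,z)[:2])
E
```

```text
{'intrinsics': array([[289.,   0., 258.],
       [  0., 289., 189.],
       [  0.,   0.,   1.]]), 'R': array([[-0.,  1.,  0.],
       [ 1.,  0.,  0.],
       [ 0.,  0., -1.]]), 't': array([624., -37., 379.])}
hifootfront [554. 209.] [555. 203.]
lowfootfront [ 576. -127.] [ 590. -137.]
cyl [434.  10.] [432.   7.]
green [637. 328.] [641. 330.]
wash [714. 321.] [722. 322.]
eA1 [450. 406.] [442. 405.]
eA2 [364. 358.] [367. 356.]
eA3 [425. 248.] [514. 297.]
eB1 [ 439. -215.] [ 490. -274.]
eB2 [ 356. -350.] [ 348. -325.]
brown [713.  -6.] [704.  22.]
flask [ 600. -254.] [ 622. -260.]
```

Call:
send_rows(
  series=[
    [[-31,28,-20],[0,0,0],85],
    [[-31,28,-20],[0,0,0],85],
    [[-31,28,-20],[0,0,0],85],
    [[-31,28,-20],[0,0,0],85],
    [[-31,28,-20],[0,0,0],85],
    [[-31,28,-20],[0,0,0],85],
    [[-31,28,-15],[0,0,0],85],
    [[-31,28,-15],[0,0,0],85],
  ],
)

```text
clock: 0.9
position: [367.2, -294.4, 353.2]
ee_rot: [-0.168, 0.986, 0.0, 0.0]
contact_force: [1.7, -0.7, -0.2]
gripper_width: 85.1
grasp_force: 0.0
```

Call:
send_rows(
  series=[
    [[-31,28,-15],[0,0,0],85],
    [[-31,28,-15],[0,0,0],85],
    [[-31,28,-10],[0,0,0],85],
    [[-20,20,0],[0,0,0],85],
    [[0,0,0],[0,0,0],85],
    [[0,0,0],[0,0,0],85],
  ],
)

```text
clock: 1.5
position: [439.0, -160.0, 392.2]
ee_rot: [-0.169, 0.986, 0.0, -0.001]
contact_force: [-0.0, -0.8, 0.1]
gripper_width: 85.2
grasp_force: 0.0
```

```bash
cat >>h.py <<'E'
import json
def snap(name,fn):
    ci=camera_info(name); im=get_image(name)
    cv2.imwrite(f"pics/{fn}.png",cv2.cvtColor(im,cv2.COLOR_RGB2BGR))
    json.dump({k:np.asarray(v).tolist() for k,v in ci.items()},open(f"pics/{fn}.json","w"))
def info(fn): return {k:np.array(v) for k,v in json.load(open(f"pics/{fn}.json")).items()}
def big(fn,x0=0,y0=0,x1=512,y1=384,out=None):
    im=cv2.imread(f"pics/{fn}.png")[y0:y1,x0:x1]; s=min(800/(x1-x0),600/(y1-y0))
    cv2.imwrite(f"pics/{out or fn+'b'}.png",cv2.resize(im,None,fx=s,fy=s,interpolation=cv2.INTER_CUBIC)); print("scale",s)
E
python3 - <<'E'
from h import *
snap("wrist","w1");big("w1");snap("scene","scene0");snap("side","side0")
s=monitor.read_state();print(s["clock"],s["position"],s["ee_rot"]);print(info("w1"));i=info("w1");print(-i["R"].T@i["t"])
E
```

```text
scale 1.5625
1.65 [ 438.55178562 -161.23645072  392.40670265] [-1.67481927e-01  9.85875101e-01  2.24129074e-05 -2.97569810e-04]
{'intrinsics': array([[288.74151109,   0.        , 257.873773  ],
       [  0.        , 288.74151109, 188.55143283],
       [  0.        ,   0.        ,   1.        ]]), 'R': array([[-0.33211349,  0.94323874,  0.00114489],
       [ 0.90388464,  0.31790954,  0.28622732],
       [ 0.26961672,  0.0960948 , -0.95816106]]), 't': array([ 296.41080918, -436.33328323,  456.9453992 ])}
[ 369.636863   -184.7817236   562.37843472]
```

View pics/w1b.png

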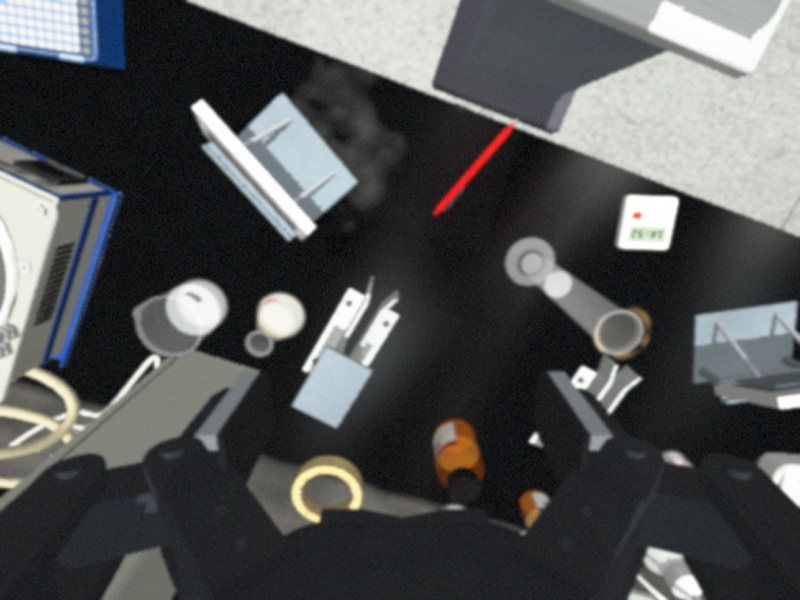

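Call:
send_rows(
  series=[
    [[-16,45,0],[0,0,0],85],
    [[-16,45,0],[0,0,0],85],
    [[-16,45,0],[0,0,0],85],
    [[-16,45,0],[0,0,0],85],
    [[-16,45,0],[0,0,0],85],
    [[-16,45,0],[0,0,0],85],
    [[0,0,0],[0,0,0],85],
    [[0,0,0],[0,0,0],85],
  ],
)

```text
clock: 2.45
position: [440.1, 126.1, 392.3]
ee_rot: [-0.169, 0.986, -0.0, -0.0]
contact_force: [0.5, -0.8, 0.6]
gripper_width: 85.4
grasp_force: 0.0
```

```bash
python3 - <<'E'
from h import *
snap("wrist","w2");big("w2")
s=monitor.read_state();print(s["clock"],s["position"],s["ee_rot"],s["joints"])
E
```

```text
scale 1.5625
2.5 [440.19309749 125.26406853 392.55865222] [-1.67749885e-01  9.85829548e-01 -2.36202717e-04 -1.50001093e-04] [ 6.34131734e-01  1.28106779e-02 -2.69724059e-03  2.87469974e-04
 -1.55576856e+00 -1.86783890e+00]
```

View pics/w2b.png

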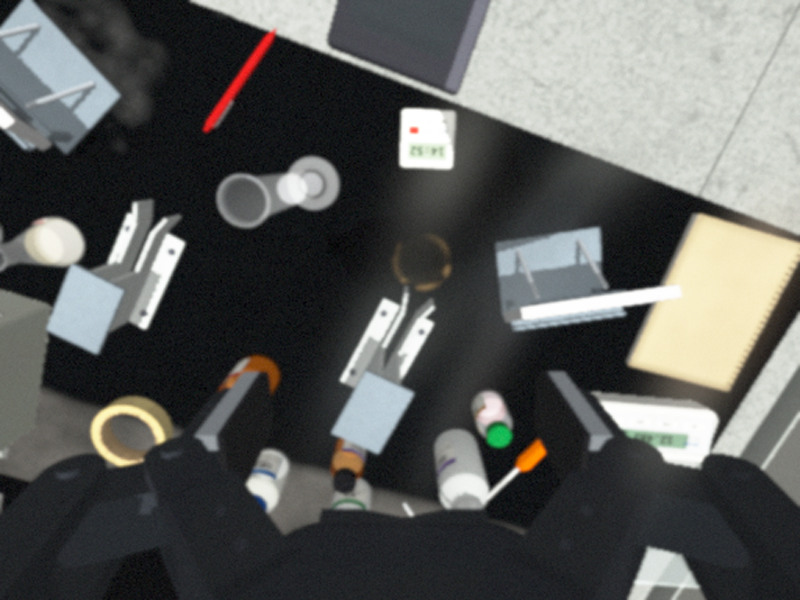

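```bash
cat >fit.py <<'E'
from h import *
from scipy.optimize import least_squares
np.set_printoptions(precision=2,suppress=True)
def quad(fn,seed,tol):
    im=cv2.GaussianBlur(cv2.imread(f"pics/{fn}.png"),(3,3),0); m=np.zeros((386,514),np.uint8)
    cv2.floodFill(im,m,tuple(int(round(v*.64)) for v in seed),0,(tol,)*3,(tol,)*3,cv2.FLOODFILL_FIXED_RANGE|cv2.FLOODFILL_MASK_ONLY|(255<<8)|4)
    c,_=cv2.findContours(m[1:-1,1:-1],cv2.RETR_EXTERNAL,cv2.CHAIN_APPROX_NONE); c=max(c,key=cv2.contourArea)
    q=cv2.approxPolyN(cv2.convexHull(c),4,None,-1,True)[0].astype(float)
    return q,cv2.contourArea(c)
def fit(obs,x0,model):
    def r(p):
        X=model(p); return np.concatenate([np.abs(0)+ (proj(info(f),X)-q).ravel() for f,q in obs])
    s=least_squares(r,x0); return s.x,np.sqrt(np.mean(s.fun**2))
def rz(a): c,s=np.cos(a),np.sin(a); return np.array([[c,-s,0],[s,c,0],[0,0,1]])
def roof(z): return lambda p:np.array([[0,30,z],[0,-30,z],[87,-30,z],[87,30,z]])@rz(p[2]).T+[p[0],p[1],0]
E
python3 - <<'E'
from fit import *
for fn,s in[("w1",(332,390)),("w2",(372,412)),("w2",(85,308)),("w1",(250,165)),("w2",(600,303)),("w2",(660,294)),("scene0",(325,316)),("side0",(355,332)),("scene0",(406,256))]:
    for t in(14,25): 
        q,a=quad(fn,s,t); print(fn,s,t,a,(q/.64).round(1).tolist())
E
```

```text
w1 (332, 390) 14 1153.0 [[368.8, 370.3], [334.4, 423.4], [293.8, 404.7], [325.0, 346.9]]
w1 (332, 390) 25 1247.5 [[378.1, 359.4], [335.9, 425.0], [293.8, 404.7], [315.6, 345.3]]
w2 (372, 412) 14 1249.5 [[410.9, 393.8], [376.6, 450.0], [332.8, 432.8], [365.6, 371.9]]
w2 (372, 412) 25 1325.5 [[412.5, 393.8], [376.6, 450.0], [331.2, 434.4], [364.1, 370.3]]
w2 (85, 308) 14 1348.0 [[120.3, 290.6], [95.3, 350.0], [48.4, 328.1], [71.9, 265.6]]
w2 (85, 308) 25 1423.0 [[121.9, 290.6], [95.3, 351.6], [46.9, 328.1], [71.9, 265.6]]
w1 (250, 165) 14 626.5 [[312.5, 225.0], [304.7, 232.8], [193.8, 107.8], [201.6, 100.0]]
w1 (250, 165) 25 740.0 [[314.1, 225.0], [306.2, 232.8], [190.6, 107.8], [201.6, 100.0]]
w2 (600, 303) 14 568.5 [[681.2, 295.3], [523.4, 318.8], [523.4, 307.8], [676.6, 284.4]]
w2 (600, 303) 25 653.5 [[679.7, 296.9], [523.4, 318.8], [520.3, 307.8], [679.7, 284.4]]
w2 (660, 294) 14 568.5 [[681.2, 295.3], [523.4, 318.8], [523.4, 307.8], [676.6, 284.4]]
w2 (660, 294) 25 653.5 [[679.7, 296.9], [523.4, 318.8], [520.3, 307.8], [679.7, 284.4]]
scene0 (325, 316) 14 230.5 [[350.0, 317.2], [331.2, 329.7], [301.6, 314.1], [318.8, 303.1]]
scene0 (325, 316) 25 247.0 [[350.0, 317.2], [331.2, 329.7], [301.6, 314.1], [320.3, 301.6]]
side0 (355, 332) 14 311.0 [[381.2, 323.4], [375.0, 340.6], [323.4, 337.5], [331.2, 321.9]]
side0 (355, 332) 25 340.5 [[381.2, 323.4], [375.0, 340.6], [323.4, 337.5], [331.2, 320.3]]
scene0 (406, 256) 14 133.0 [[426.6, 254.7], [409.4, 264.1], [384.4, 251.6], [396.9, 243.8]]
scene0 (406, 256) 25 151.0 [[425.0, 254.7], [410.9, 264.1], [382.8, 251.6], [398.4, 242.2]]
```

```bash
python3 - <<'E'
from fit import *
def Q(fn,s,t,o): return quad(fn,s,t)[0][o]+0.0
lo1=Q("w1",(332,390),14,[0,3,2,1]); lo2=Q("w2",(85,308),25,[0,3,2,1]); hi=Q("w2",(372,412),25,[0,3,2,1])
for n,obs,z,x0 in[("low w1",[("w1",lo1)],91,(600,-140,0)),("low w2",[("w2",lo2)],91,(600,-140,0)),("low both",[("w1",lo1),("w2",lo2)],91,(600,-140,0)),
  ("hi",[("w2",hi)],121,(600,190,0)),
  ]: print(n,*fit(obs,x0,roof(z)))
# side/scene check of hi and low roofs
for n,z,p,f in[("hi",121,None,None)]: pass
c=np.radians(22)
def top(h,z0=57): # p: origin x,y, easel yaw
    def m(p):
        P=np.array([[75,-6,h],[75,6,h],[-75,6,h],[-75,-6,h]],float)
        Rx=np.array([[1,0,0],[0,np.cos(c),-np.sin(c)],[0,np.sin(c),np.cos(c)]])
        return P@Rx.T@rz(p[2]).T+[p[0],p[1],z0]
    return m
# B in w1: corners ordered +x,-y(robot side)...; ledge x axis with lean to -y -> -y toward robot
b=quad("w1",(250,165),25)[0]; a=quad("w2",(600,303),25)[0]
for n,fn,q,h,x0 in[("A","w2",a,105,(430,330,-1.5)),("B","w1",b,75,(420,-290,-1.)),]:
    best=min((fit([(fn,np.roll(q[::d],k,0))],x0,top(h)) for k in range(4) for d in(1,-1)),key=lambda r:r[1]); 
    print(n,*best, top(h)(best[0]).round(1).tolist())
E
```

```text
low w1 [ 593.28 -171.87   -0.18] 1.2990451901752815
low w2 [ 594.04 -168.93   -0.2 ] 1.0980415572331574
low both [ 593.8  -170.22   -0.19] 1.3103696861516996
hi [592.96 163.07  -0.14] 1.0194544825798737
A [465.42 339.53  -1.08] 0.59370611453387 [[461.0, 252.2, 152.1], [470.8, 257.5, 156.6], [400.4, 389.9, 156.6], [390.6, 384.7, 152.1]]
B [ 447.07 -325.12   -2.1 ] 0.7975459653374448 [[380.3, -373.1, 124.3], [390.0, -378.7, 128.8], [465.2, -248.9, 128.8], [455.6, -243.4, 124.3]]
```

```bash
cat >>fit.py <<'E'
c22=np.radians(22)
POSE=dict(A=(465.4,339.5,-1.08,105),B=(447.1,-325.1,-2.1,75),hi=(593,163,-.14,115),lo=(593.8,-170.2,-.19,85))
def cas(p,h,tilt=c22,z0=57):
    P=np.array([[x,y,z] for z in(0,h) for x,y in((75,-6),(75,6),(-75,6),(-75,-6))],float)
    Rx=np.array([[1,0,0],[0,np.cos(tilt),-np.sin(tilt)],[0,np.sin(tilt),np.cos(tilt)]])
    return P@Rx.T@rz(p[2]).T+[p[0],p[1],z0]
def bay(p,h):
    P=[[0,30,h+6],[0,-30,h+6],[87,-30,h+6],[87,30,h+6],[0,9,0],[-51,9,0],[-51,9,36],[0,9,36],[0,-9,0],[-51,-9,0],[-51,-9,36],[0,-9,36],[-77,14,0],[-77,14,36],[-51,9,36],[-77,-14,36]]
    return np.array(P,float)@rz(p[2]).T+[p[0],p[1],0]
E
cat >ov.py <<'E'
from fit import *
def ov(fn,box,size):
    x0,y0,x1,y1=box; im=cv2.imread(f"pics/{fn}.png")[y0:y1,x0:x1]; s=min(size[0]/(x1-x0),size[1]/(y1-y0)); im=cv2.resize(im,None,fx=s,fy=s,interpolation=cv2.INTER_CUBIC)
    ci=info(fn)
    def L(X,pairs,col):
        q=((proj(ci,X)+.5-[x0,y0])*s*8).astype(int)
        for i,j in pairs: cv2.line(im,tuple(map(int,q[i])),tuple(map(int,q[j])),col,1,cv2.LINE_AA,3)
    cyc=[(0,1),(1,2),(2,3),(3,0)]
    for k,(x,y,a,h) in POSE.items():
        if k in"AB": L(cas((x,y,a),h),cyc+[(i+4,j+4) for i,j in cyc]+[(i,i+4) for i in range(4)],(0,0,255))
        else: L(bay((x,y,a),h),cyc+[(4,5),(5,6),(6,7),(7,4),(8,9),(9,10),(10,11),(11,8),(6,13),(10,15),(12,13)],(0,255,0))
    out=np.zeros((size[1],size[0],3),np.uint8); out[:im.shape[0],:im.shape[1]]=im; return out
if __name__=="__main__":
    cv2.imwrite("pics/ov1.png",np.hstack([ov("scene0",(190,135,350,310),(400,600)),ov("side0",(200,120,350,320),(400,600))]))
E
python3 ov.py
```

```text
(no output)
```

View pics/ov1.png

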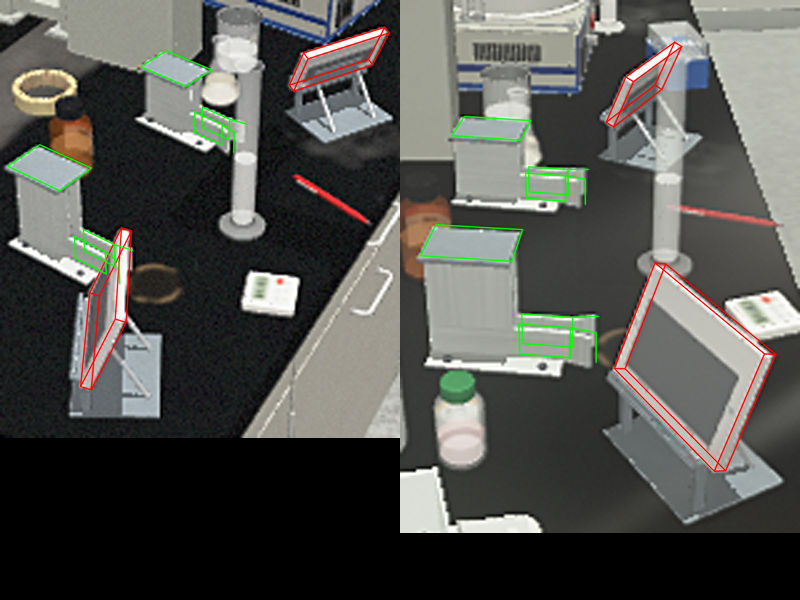

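```bash
cat >plan.py <<'E'
from fit import *
from scipy.spatial.transform import Rotation as R, Slerp
def casR(yaw,tilt=c22): return R.from_euler("z",yaw)*R.from_euler("x",tilt)
FLIP=R.from_matrix([[1,0,0],[0,-1,0],[0,0,-1]])
def on_cas(o,Rc,local): return np.array(o)+Rc.apply(local), Rc*FLIP   # tool x = cassette x
def rows(pose,targets,grip,vmax=45,wmax=.13,show=True):
    """targets: list of (pos,R); prints rounded tool-frame rows in blocks of 8"""
    p,r=np.array(pose[0]),pose[1]; out=[]
    for tp,tr in targets:
        n=int(max(1,np.ceil(np.linalg.norm(tp-p)/vmax),np.ceil((r.inv()*tr).magnitude()/wmax)))
        sl=Slerp([0,1],R.concatenate([r,tr])); p0=p.copy()
        for k in range(1,n+1):
            d=np.round(r.inv().apply(p0+(tp-p0)*k/n-p)); w=np.round((r.inv()*sl(k/n)).as_rotvec(),2)
            out.append([(d+0).astype(int).tolist(),(w+0).tolist(),grip]); p=p+r.apply(d); r=r*R.from_rotvec(w)
    if show:
        for i in range(0,len(out),8): print(json.dumps(out[i:i+8]))
    print("end",p,"err",(r.inv()*targets[-1][1]).as_rotvec()); return p,r
def now():
    s=monitor.read_state(); print("t",s["clock"],"j",s["joints"],"F",s["contact_force"],"w",s["gripper_width"],s["grasp_force"]); return s["position"],R.from_quat(s["ee_rot"])
E
python3 - <<'E'
from plan import *
x,y,a,h=POSE["A"]; Rc=casR(a)
print([on_cas((x,y,57),Rc,(-50,0,z))[0] for z in(162,72)])
rows(now(),[on_cas((x,y,57),Rc,(-50,0,162))],85)
E
```

```text
[array([388.31, 354.99, 207.2 ]), array([418.05, 370.89, 123.76])]
t 2.5 j [ 0.63  0.01 -0.    0.   -1.56 -1.87] F [-0.09 -0.28 -0.5 ] w 84.87748582353564 0.0
[[[-2, 17, 13], [0.02, -0.02, -0.12], 85], [[-4, 16, 13], [0.02, -0.03, -0.12], 85], [[-5, 17, 13], [0.02, -0.02, -0.12], 85], [[-7, 16, 12], [0.02, -0.02, -0.13], 85], [[-8, 15, 13], [0.02, -0.03, -0.12], 85], [[-11, 14, 12], [0.02, -0.02, -0.12], 85], [[-11, 13, 13], [0.02, -0.02, -0.12], 85], [[-13, 12, 12], [0.02, -0.03, -0.12], 85]]
[[[-14, 11, 12], [0.02, -0.02, -0.12], 85], [[-14, 9, 13], [0.02, -0.02, -0.13], 85], [[-16, 7, 13], [0.02, -0.03, -0.12], 85], [[-16, 6, 13], [0.02, -0.02, -0.12], 85], [[-16, 4, 13], [0.02, -0.02, -0.12], 85], [[-17, 3, 14], [0.03, -0.03, -0.12], 85]]
end [388.1  355.35 206.8 ] err [-0.  0. -0.]
```

Call:
send_rows(
  series=[
    [[-2,17,13],[0.02,-0.02,-0.12],85],
    [[-4,16,13],[0.02,-0.03,-0.12],85],
    [[-5,17,13],[0.02,-0.02,-0.12],85],
    [[-7,16,12],[0.02,-0.02,-0.13],85],
    [[-8,15,13],[0.02,-0.03,-0.12],85],
    [[-11,14,12],[0.02,-0.02,-0.12],85],
    [[-11,13,13],[0.02,-0.02,-0.12],85],
    [[-13,12,12],[0.02,-0.03,-0.12],85],
  ],
)

```text
clock: 3.3
position: [411.3, 256.2, 286.6]
ee_rot: [-0.607, 0.786, -0.06, 0.103]
contact_force: [0.1, 0.3, -0.4]
gripper_width: 85.4
grasp_force: 0.0
```

Call:
send_rows(
  series=[
    [[-14,11,12],[0.02,-0.02,-0.12],85],
    [[-14,9,13],[0.02,-0.02,-0.13],85],
    [[-16,7,13],[0.02,-0.03,-0.12],85],
    [[-16,6,13],[0.02,-0.02,-0.12],85],
    [[-16,4,13],[0.02,-0.02,-0.12],85],
    [[-17,3,14],[0.03,-0.03,-0.12],85],
    [[0,0,0],[0,0,0],85],
  ],
)

```text
clock: 4.0
position: [388.0, 353.2, 204.8]
ee_rot: [0.841, -0.505, 0.099, -0.164]
contact_force: [0.4, -1.0, 0.6]
gripper_width: 85.2
grasp_force: 0.0
```

```bash
python3 - <<'E'
from plan import *
import ov
p,r=now();print(p)
snap("wrist","w3")
x,y,a,h=POSE["A"]; Rc=casR(a)
print("tool in cassette frame",Rc.inv().apply(p-[x,y,57]),(Rc.inv()*r*FLIP).as_rotvec())
cv2.imwrite("pics/ov2.png",ov.ov("w3",(0,0,512,384),(800,600)))
E
```

```text
t 4.0 j [ 1.18  0.02 -0.67  0.42 -0.62 -1.01] F [ 0.4  -0.99  0.61] w 85.18983101772987 0.0
[388.02 353.23 204.79]
tool in cassette frame [-48.58  -1.91 160.16] [ 0. -0. -0.]
```

View pics/ov2.png

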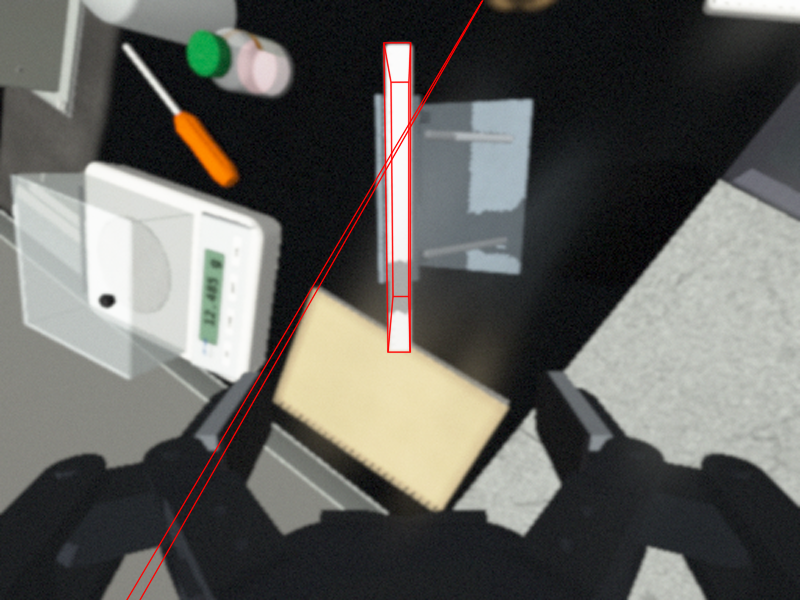

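Call:
send_rows(
  series=[
    [[0,-2,30],[0,0,0],85],
    [[-1,0,30],[0,0,0],85],
    [[0,0,20],[0,0,0],85],
    [[0,0,8],[0,0,0],85],
    [[0,0,0],[0,0,0],85],
    [[0,0,0],[0,0,0],8],
    [[0,0,0],[0,0,0],8],
    [[0,0,0],[0,0,0],8],
  ],
)

```text
clock: 4.85
position: [418.7, 374.3, 127.6]
ee_rot: [0.841, -0.505, 0.098, -0.168]
contact_force: [-0.0, -0.0, 0.3]
gripper_width: 43.3
grasp_force: 0.0
```

Call:
send_rows(
  series=[
    [[0,0,0],[0,0,0],8],
    [[0,0,0],[0,0,0],8],
    [[0,0,0],[0,0,0],8],
    [[0,0,0],[0,0,0],8],
    [[0,0,0],[0,0,0],8],
  ],
)

```text
clock: 5.35
position: [418.5, 374.3, 127.0]
ee_rot: [0.841, -0.504, 0.098, -0.167]
contact_force: [-3.1, -1.6, 5.7]
gripper_width: 9.2
grasp_force: 50.4
```

```bash
python3 - <<'E'
from plan import *
p,r=now();x,y,a,h=POSE["A"]; Rc=casR(a)
print(p,"tool in cassette frame",Rc.inv().apply(p-[x,y,57]),(Rc.inv()*r*FLIP).as_rotvec())
bx,by,ba,_=POSE["hi"]
def inbay(X,Y,z): return np.array([bx,by,0])+rz(ba)@[X,Y,z], casR(ba,0)*FLIP
up=(p-r.apply([0,0,110]),r)
e=rows((p,r),[up],8)
e=rows(e,[inbay(-230,0,190)],8)
e=rows(e,[inbay(-197,0,125)],8)
E
```

```text
t 5.35 j [ 1.09  0.18 -0.78  0.65 -0.36 -1.18] F [-3.13 -1.58  5.68] w 9.240157942351876 50.4382311756126
[418.54 374.33 127.  ] tool in cassette frame [-52.8    3.13  74.24] [ 0.01  0.   -0.  ]
[[[0, 0, -37], [0.0, 0.0, 0.0], 8], [[0, 0, -36], [0.0, 0.0, 0.0], 8], [[0, 0, -37], [0.0, 0.0, 0.0], 8]]
end [381.83 354.24 228.73] err [ 0.  0. -0.]
[[[17, 12, 0], [-0.05, -0.02, -0.12], 8], [[15, 14, 1], [-0.04, -0.02, -0.11], 8], [[13, 16, 0], [-0.05, -0.03, -0.12], 8], [[11, 17, 2], [-0.04, -0.02, -0.11], 8], [[10, 18, 1], [-0.05, -0.02, -0.12], 8], [[7, 19, 3], [-0.04, -0.02, -0.12], 8], [[5, 20, 3], [-0.05, -0.03, -0.11], 8], [[3, 20, 4], [-0.04, -0.02, -0.12], 8]]
end [364.78 194.97 190.1 ] err [-0.  0.  0.]
[[[17, 0, 33], [0.0, 0.0, 0.0], 8], [[17, 0, 32], [0.0, 0.0, 0.0], 8]]
end [398.38 190.47 125.05] err [-0.  0.  0.]
```

Call:
send_rows(
  series=[
    [[0,0,-25],[0,0,0],8],
    [[0,0,-35],[0,0,0],8],
    [[0,0,-30],[0,0,0],8],
    [[0,0,-20],[0,0,0],8],
    [[17,12,0],[-0.05,-0.02,-0.12],8],
    [[15,14,1],[-0.04,-0.02,-0.11],8],
    [[13,16,0],[-0.05,-0.03,-0.12],8],
    [[11,17,2],[-0.04,-0.02,-0.11],8],
  ],
)

```text
clock: 6.15
position: [372.2, 277.0, 208.1]
ee_rot: [0.946, -0.307, 0.052, -0.089]
contact_force: [1.7, 0.1, -0.8]
gripper_width: 9.3
grasp_force: 49.4
```

Call:
send_rows(
  series=[
    [[10,18,1],[-0.05,-0.02,-0.12],8],
    [[7,19,3],[-0.04,-0.02,-0.12],8],
    [[5,20,3],[-0.05,-0.03,-0.11],8],
    [[3,20,4],[-0.04,-0.02,-0.12],8],
    [[0,0,0],[0,0,0],8],
    [[0,0,0],[0,0,0],8],
    [[0,0,0],[0,0,0],8],
  ],
)

```text
clock: 6.85
position: [362.8, 198.7, 189.4]
ee_rot: [0.997, -0.08, 0.002, -0.004]
contact_force: [-0.7, 0.1, -0.6]
gripper_width: 9.4
grasp_force: 49.4
```

```bash
cat >>plan.py <<'E'
def held(p,r,loc,h):
    """corners of held cassette; loc=TCP in cassette frame, tool x=cassette x"""
    Rc=r*FLIP.inv(); P=np.array([[x,y,z] for z in(0,h) for x,y in((75,-6),(75,6),(-75,6),(-75,-6))],float)
    return Rc.apply(P-np.array(loc))+p
E
python3 - <<'E'
from plan import *
p,r=now();print(p)
bx,by,ba,_=POSE["hi"]
print("tool in bay",rz(ba).T@(p-[bx,by,0]),(casR(ba,0).inv()*r*FLIP).as_rotvec())
for n in("wrist","scene","side"): snap(n,"h_"+n)
ims=[]
for n,box,size in[("h_wrist",(100,0,420,384),(500,600)),("h_scene",(190,110,350,310),(300,300)),("h_side",(190,90,350,290),(300,300))]:
    ci=info(n);x0,y0,x1,y1=box;im=cv2.imread(f"pics/{n}.png")[y0:y1,x0:x1];s=min(size[0]/(x1-x0),size[1]/(y1-y0));im=cv2.resize(im,None,fx=s,fy=s,interpolation=cv2.INTER_CUBIC)
    def L(X,prs,col):
        q=((proj(ci,X)+.5-[x0,y0])*s*8).astype(int)
        for i,j in prs: cv2.line(im,tuple(map(int,q[i])),tuple(map(int,q[j])),col,1,cv2.LINE_AA,3)
    cyc=[(0,1),(1,2),(2,3),(3,0)]
    L(held(p,r,(-52.8,0,74.2),105),cyc+[(i+4,j+4) for i,j in cyc]+[(i,i+4) for i in range(4)],(0,0,255))
    L(bay((bx,by,ba),115),cyc+[(4,5),(5,6),(6,7),(7,4),(8,9),(9,10),(10,11),(11,8),(6,13),(10,15),(12,13)],(0,255,0))
    o=np.zeros((size[1],size[0],3),np.uint8);o[:im.shape[0],:im.shape[1]]=im[:size[1],:size[0]];ims.append(o)
cv2.imwrite("pics/ov3.png",np.hstack([ims[0],np.vstack(ims[1:])]))
E
```

```text
t 6.85 j [ 0.9   0.02 -0.5  -0.   -1.04  0.51] F [-0.7   0.12 -0.64] w 9.413926285308158 49.41421117633581
[362.81 198.74 189.4 ]
tool in bay [-232.93    3.27  189.4 ] [ 0.01 -0.   -0.02]
```

View pics/ov3.png

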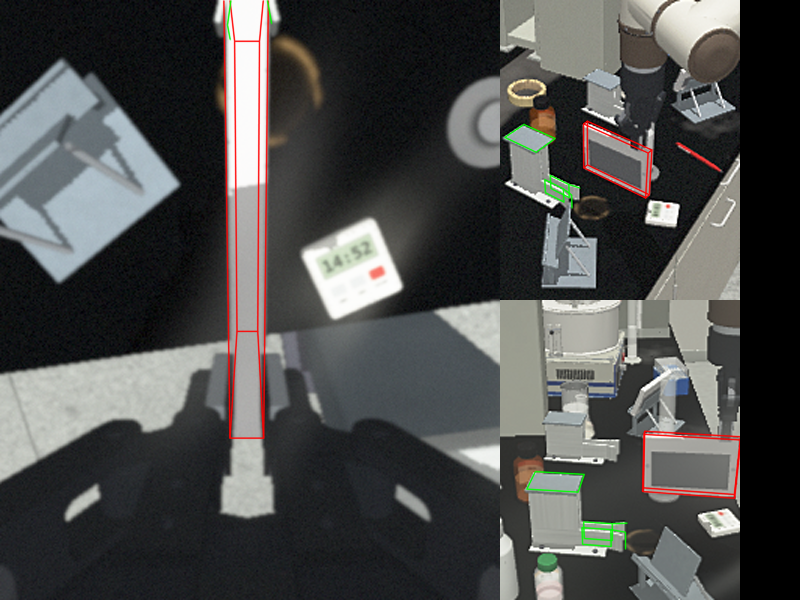

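```bash
python3 - <<'E'
from fit import *
def best(fn,s,t,z,x0):
    q=quad(fn,s,t)[0]; c=[np.roll(q[::d],k,0) for k in range(4) for d in(1,-1)]
    m=roof(z)(x0); return (fn,min(c,key=lambda v:np.abs(proj(info(fn),m)-v).sum()))
hi=[best(f,s,t,121,(593,163,-.14)) for f,s,t in(("w2",(372,412),25),("scene0",(325,316),25),("side0",(355,332),25))]
lo=[best(f,s,t,91,(593,-170,-.19)) for f,s,t in(("w1",(332,390),14),("w2",(85,308),25),("scene0",(406,256),25),("side0",(365,264),25))]
for n,o,z,x0 in(("hi",hi,121,(593,163,-.14)),("lo",lo,91,(593,-170,-.19))):
    for k in o: print(n,k[0],*fit([k],x0,roof(z)))
    print(n,"all",*fit(o,x0,roof(z)))
E
```

```text
hi w2 [592.96 163.07  -0.14] 1.0194544825810532
hi scene0 [593.5  169.08  -0.19] 0.6382208022246899
hi side0 [594.89 168.16  -0.14] 0.5193773936513315
hi all [593.94 164.38  -0.14] 0.9649283808871097
lo w1 [ 593.28 -171.87   -0.18] 1.2990451901749243
lo w2 [ 594.04 -168.93   -0.2 ] 1.0980415572333364
lo scene0 [ 596.37 -166.06   -0.2 ] 0.4549535129184738
lo side0 [ 592.93 -169.8    -0.35] 4.273101471153249
lo all [ 593.85 -169.63   -0.2 ] 2.4908783113567616
```

Call:
send_rows(
  series=[
    [[15,25,0],[0,0,0],8],
    [[15,25,0],[0,0,0.02],8],
    [[0,0,0],[0,0,0],8],
    [[0,0,0],[0,0,0],8],
    [[0,0,0],[0,0,0],8],
  ],
)

```text
clock: 7.5
position: [384.5, 144.7, 189.3]
ee_rot: [0.996, -0.09, 0.002, -0.004]
contact_force: [0.8, -0.5, -1.5]
gripper_width: 8.7
grasp_force: 49.4
```

```bash
cat >>ov.py <<'E'
def gd(p):
    P=[[-51,s*y,36] for s in(1,-1) for y in(9,)]+[[0,9,36],[0,-9,36],[-77,14,36],[-77,-14,36],[-54,37,6],[87,37,6],[-54,-37,6],[87,-37,6]]
    return np.array(P,float)@rz(p[2]).T+[p[0],p[1],0]
def bayview(fn,p,box,out,size=(800,600)):
    ci=info(fn);x0,y0,x1,y1=box;im=cv2.imread(f"pics/{fn}.png")[y0:y1,x0:x1];s=min(size[0]/(x1-x0),size[1]/(y1-y0));im=cv2.resize(im,None,fx=s,fy=s,interpolation=cv2.INTER_CUBIC)
    q=((proj(ci,gd(p))+.5-[x0,y0])*s*8).astype(int)
    for i,j in((0,2),(1,3),(0,4),(1,5),(6,7),(8,9)): cv2.line(im,tuple(map(int,q[i])),tuple(map(int,q[j])),(0,255,0),1,cv2.LINE_AA,3)
    cv2.imwrite(out,im);print("scale",s,"origin",x0,y0)
E
python3 - <<'E'
from plan import *
import ov
p,r=now();print(p);snap("wrist","w5")
bx,by,ba,_=POSE["hi"];print("tool in bay",rz(ba).T@(p-[bx,by,0]))
q=proj(info("w5"),ov.gd((bx,by,ba)));print(q)
ov.bayview("w5",(bx,by,ba),(100,0,300,150),"pics/ov5.png")
E
```

```text
t 7.5 j [ 0.76  0.02 -0.5  -0.   -1.04  0.64] F [ 0.78 -0.47 -1.53] w 8.718792086227626 49.42828279919922
[384.52 144.73 189.27]
tool in bay [-203.89  -47.18  189.27]
[[ 196.81   21.17]
 [ 214.74   20.3 ]
 [ 191.45  -39.08]
 [ 210.31  -40.07]
 [ 194.49   49.84]
 [ 221.69   48.59]
 [ 177.65   32.83]
 [ 160.34 -129.22]
 [ 244.52   29.67]
 [ 236.72 -133.74]]
scale 4.0 origin 100 0
```

Call:
send_rows(
  series=[
    [[0,0,0],[0,0.1,-0.02],8],
    [[0,0,0],[0,0.1,-0.02],8],
    [[0,0,0],[0,0.1,0],8],
    [[0,0,0],[0,0,0],8],
    [[0,0,0],[0,0,0],8],
    [[0,0,0],[0,0,0],8],
  ],
)

```text
clock: 8.15
position: [385.5, 145.9, 190.3]
ee_rot: [0.986, -0.07, 0.151, 0.007]
contact_force: [0.1, 0.3, -1.4]
gripper_width: 9.0
grasp_force: 49.4
```

```bash
python3 - <<'E'
from plan import *
import ov
p,r=now();print(p);snap("wrist","w5")
bx,by,ba,_=POSE["hi"]
q=proj(info("w5"),ov.gd((bx,by,ba)));print(q)
c=q[:6].mean(0).astype(int);x0=max(0,c[0]-85);y0=max(0,c[1]-64)
ov.bayview("w5",(bx,by,ba),(x0,y0,x0+170,y0+128),"pics/ov5.png")
E
```

```text
t 8.15 j [ 0.97 -0.13 -0.81  0.38 -0.78  0.2 ] F [ 0.13  0.28 -1.43] w 8.990582080819653 49.40482593141496
[385.5  145.88 190.29]
[[212.02  78.54]
 [227.27  78.49]
 [212.1   35.63]
 [227.31  35.55]
 [207.75 100.5 ]
 [231.48 100.43]
 [194.14  90.16]
 [194.42 -18.56]
 [251.75  89.97]
 [251.74 -18.92]]
scale 4.6875 origin 134 7
```

View pics/ov5.png

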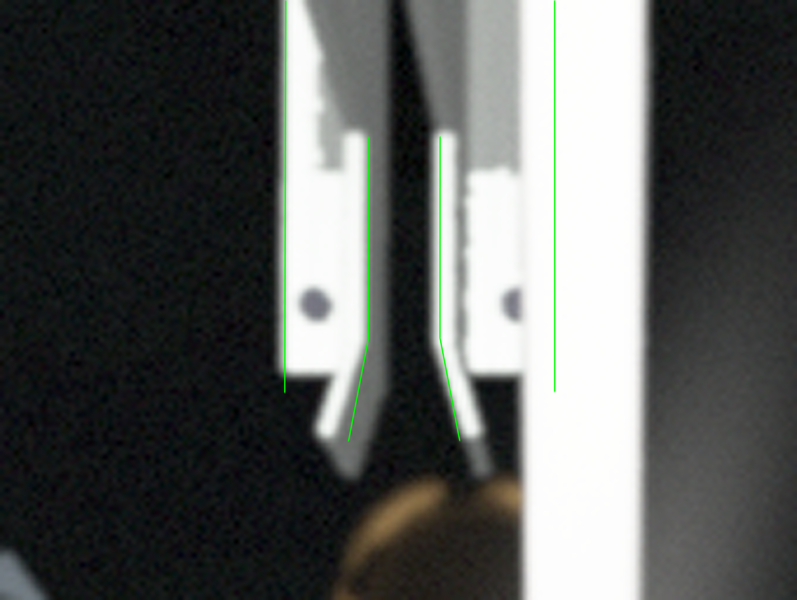

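```bash
sed -i 's/hi=(593,163,-.14,115)/hi=(593,164,-.14,115)/' fit.py; cat >>plan.py <<'E'
def inbay(k,X,Y,z,flip=False):
    bx,by,ba,_=POSE[k]; return np.array([bx,by,0])+rz(ba)@[X,Y,z], casR(ba+(np.pi if flip else 0),0)*FLIP
def where(k,p,r,flip=False):
    bx,by,ba,_=POSE[k]; print("in bay",rz(ba).T@(p-[bx,by,0]),(casR(ba+(np.pi if flip else 0),0).inv()*r*FLIP.inv()).as_rotvec())
E
python3 - <<'E'
from plan import *
p,r=now();where("hi",p,r)
e=rows((p,r),[inbay("hi",-205,0,185),inbay("hi",-203,0,100)],8)
E
```

```text
t 8.2 j [ 0.97 -0.13 -0.81  0.38 -0.78  0.2 ] F [ 0.1   0.04 -1.04] w 9.129987516137286 49.401523573324084
in bay [-202.77  -47.06  190.22] [ 0.01 -0.3  -0.  ]
[[[-1, -16, 2], [0.0, -0.1, 0.0], 8], [[-1, -15, 1], [0.0, -0.1, 0.0], 8], [[-1, -16, 2], [-0.01, -0.1, 0.0], 8], [[1, 0, 43], [0.0, 0.0, 0.0], 8], [[0, 0, 42], [0.0, 0.0, 0.0], 8]]
end [391.6  192.1  100.07] err [ 0. -0. -0.]
```

Call:
send_rows(
  series=[
    [[-1,-16,2],[0,-0.1,0],8],
    [[-1,-15,1],[0,-0.1,0],8],
    [[-1,-16,2],[-0.01,-0.1,0],8],
    [[1,0,40],[0,0,0],8],
    [[0,0,35],[0,0,0],8],
    [[0,0,0],[0,0,0],8],
    [[0,0,0],[0,0,0],8],
    [[0,0,0],[0,0,0],8],
  ],
)

```text
clock: 9.0
position: [392.1, 191.8, 110.9]
ee_rot: [0.998, -0.07, 0.003, 0.001]
contact_force: [-0.4, 0.4, -1.7]
gripper_width: 8.8
grasp_force: 49.4
```

```bash
python3 - <<'E'
from plan import *
p,r=now();where("hi",p,r);print(p)
snap("wrist","w6")
e=rows((p,r),[inbay("hi",-203,0,78)],8)
E
```

```text
t 9.0 j [ 0.83  0.16 -0.57  0.01 -0.84  0.59] F [-0.42  0.39 -1.75] w 8.776159694633781 49.44301136769354
in bay [-202.82   -0.53  110.85] [-0.   -0.01 -0.  ]
[392.09 191.78 110.85]
[[[0, -1, 33], [0.0, -0.01, 0.0], 8]]
end [392.42 192.67  77.85] err [ 0.  0. -0.]
```

Call:
send_rows(
  series=[
    [[0,-1,15],[0,-0.01,0],8],
    [[0,0,15],[0,0,0],8],
    [[0,0,2],[0,0,0],8],
    [[0,0,0],[0,0,0],8],
    [[0,0,0],[0,0,0],8],
  ],
)

```text
clock: 9.55
position: [391.2, 192.0, 78.1]
ee_rot: [0.998, -0.07, -0.003, 0.002]
contact_force: [-0.3, -0.5, -1.3]
gripper_width: 9.1
grasp_force: 49.4
```

Call:
send_rows(
  series=[
    [[0,0,2],[0,0,0],8],
    [[0,0,0],[0,0,0],8],
  ],
)

```text
clock: 9.75
position: [390.6, 191.5, 75.3]
ee_rot: [0.998, -0.07, -0.003, 0.002]
contact_force: [-0.1, 0.5, -0.2]
gripper_width: 9.0
grasp_force: 49.7
```

```bash
python3 - <<'E'
from plan import *
p,r=now();where("hi",p,r);print(p)
E
```

```text
t 9.75 j [ 0.83  0.22 -0.61 -0.   -0.75  0.6 ] F [-0.09  0.51 -0.24] w 8.987218364818435 49.65329163707793
in bay [-204.22   -1.01   75.34] [-0.    0.01 -0.  ]
[390.64 191.5   75.34]
```

Call:
send_rows(
  series=[
    [[5,-1,-1],[0,-0.01,0],8],
    [[15,0,0],[0,0,0],8],
    [[20,0,0],[0,0,0],8],
    [[20,0,0],[0,0,0],8],
    [[0,0,0],[0,0,0],8],
    [[0,0,0],[0,0,0],8],
  ],
)

```text
clock: 10.35
position: [451.4, 183.9, 74.9]
ee_rot: [0.997, -0.071, -0.008, 0.002]
contact_force: [0.2, -1.2, 0.5]
gripper_width: 8.8
grasp_force: 55.2
```

```bash
python3 - <<'E'
from plan import *
p,r=now();where("hi",p,r);print(p,monitor.read_state()["wrist_torque"])
E
```

```text
t 10.35 j [ 0.71  0.3  -0.48 -0.01 -0.8   0.72] F [ 0.16 -1.22  0.46] w 8.777203017208393 55.19186854362488
in bay [-143.01   -0.1    74.94] [-0.    0.02 -0.  ]
[451.37 183.86  74.94] [ 0.01 -0.48  0.05]
```

Call:
send_rows(
  series=[
    [[0,0,-1],[0,0.02,0],8],
    [[15,0,0],[0,0,0],8],
    [[20,0,0],[0,0,0],8],
    [[20,0,0],[0,0,0],8],
    [[15,0,0],[0,0,0],8],
    [[0,0,0],[0,0,0],8],
    [[0,0,0],[0,0,0],8],
  ],
)

```text
clock: 11.05
position: [518.4, 173.9, 75.9]
ee_rot: [0.998, -0.07, 0.001, 0.003]
contact_force: [-0.3, -0.4, -0.1]
gripper_width: 8.9
grasp_force: 55.2
```

```bash
python3 - <<'E'
from plan import *
p,r=now();where("hi",p,r);print(p,monitor.read_state()["wrist_torque"])
E
```

```text
t 11.05 j [ 0.62  0.38 -0.36  0.01 -0.83  0.8 ] F [-0.3  -0.38 -0.12] w 8.924744155401452 55.233183148666285
in bay [-75.3   -0.59  75.91] [-0.01 -0.   -0.  ]
[518.36 173.93  75.91] [ 0.01 -0.36  0.03]
```

Call:
send_rows(
  series=[
    [[12,-1,0],[0,0,0],8],
    [[10,0,0],[0,0,0],8],
    [[0,0,0],[0,0,0],8],
    [[2,0,0],[0,0,0],8],
    [[2,0,0],[0,0,0],8],
    [[0,0,0],[0,0,0],8],
  ],
)

```text
clock: 11.65
position: [545.2, 171.3, 76.2]
ee_rot: [0.998, -0.07, 0.001, 0.003]
contact_force: [-1.1, 0.3, 1.2]
gripper_width: 8.6
grasp_force: 55.4
```

Call:
send_rows(
  series=[
    [[2,0,0],[0,0,0],8],
    [[0,0,0],[0,0,0],8],
  ],
)

```text
clock: 11.85
position: [547.2, 171.1, 76.2]
ee_rot: [0.998, -0.07, 0.001, 0.003]
contact_force: [0.0, -0.5, 1.2]
gripper_width: 8.9
grasp_force: 55.4
```

```bash
python3 - <<'E'
from plan import *
p,r=now();where("hi",p,r);print(p,monitor.read_state()["wrist_torque"])
E
```

```text
t 11.85 j [ 0.59  0.42 -0.29  0.01 -0.86  0.84] F [ 0.03 -0.53  1.25] w 8.853547485364661 55.425345992844086
in bay [-46.3    0.63  76.24] [-0.01 -0.   -0.  ]
[547.24 171.08  76.24] [ 0.05  0.16 -0.02]
```

Call:
send_rows(
  series=[
    [[2,0,0],[0,0,0],8],
    [[0,0,0],[0,0,0],8],
  ],
)

```text
clock: 12.05
position: [549.4, 170.8, 76.3]
ee_rot: [0.998, -0.07, 0.002, 0.003]
contact_force: [-1.8, 0.9, 1.0]
gripper_width: 9.2
grasp_force: 55.4
```

Call:
send_rows(
  series=[
    [[2,0,0],[0,0,0],8],
    [[0,0,0],[0,0,0],8],
  ],
)

```text
clock: 12.25
position: [551.2, 170.5, 76.1]
ee_rot: [0.998, -0.07, 0.001, 0.003]
contact_force: [-1.8, 0.5, 1.8]
gripper_width: 8.8
grasp_force: 55.4
```

Call:
send_rows(
  series=[
    [[2,0,0],[0,0,0],8],
    [[0,0,0],[0,0,0],8],
  ],
)

```text
clock: 12.45
position: [551.1, 169.7, 75.5]
ee_rot: [0.998, -0.07, -0.001, 0.004]
contact_force: [-5.5, 2.5, 1.5]
gripper_width: 9.0
grasp_force: 55.5
```

```bash
python3 - <<'E'
from plan import *
p,r=now();where("hi",p,r);print(p,monitor.read_state()["wrist_torque"])
snap("side","s7");snap("scene","s8")
a=cv2.imread("pics/s7.png")[180:290,190:300];b=cv2.imread("pics/s8.png")[170:280,180:290]
cv2.imwrite("pics/ov7.png",cv2.resize(np.hstack([a,b]),(800,400),interpolation=cv2.INTER_CUBIC))
E
```

```text
t 12.45 j [ 0.58  0.43 -0.28  0.01 -0.87  0.84] F [-5.51  2.55  1.54] w 9.009416607976986 55.53472280502319
in bay [-42.28  -0.16  75.47] [-0.01  0.   -0.  ]
[551.11 169.74  75.47] [0.36 1.51 0.  ]
```

Call:
send_rows(
  series=[
    [[2,0,0],[0,0,0],8],
    [[0,0,0],[0,0,0],8],
    [[-1,0,0],[0,0,0],8],
    [[0,0,0],[0,0,0],40],
    [[0,0,0],[0,0,0],40],
    [[0,0,0],[0,0,0],40],
    [[0,0,0],[0,0,0],40],
  ],
)

```text
clock: 13.25
position: [554.6, 170.1, 76.3]
ee_rot: [0.998, -0.07, 0.002, 0.003]
contact_force: [1.0, 0.1, -0.3]
gripper_width: 39.8
grasp_force: 0.0
```

Call:
send_rows(
  series=[
    [[0,0,-20],[0,0,0],40],
    [[0,0,-40],[0,0,0],40],
    [[0,0,-40],[0,0,0],60],
    [[0,0,-45],[0,0,0],85],
    [[0,0,-45],[0,0,0],85],
    [[0,0,0],[0,0,0],85],
  ],
)

```text
clock: 13.85
position: [557.3, 172.3, 274.5]
ee_rot: [0.998, -0.07, 0.009, -0.001]
contact_force: [-0.3, -1.1, 1.1]
gripper_width: 85.1
grasp_force: 0.0
```

```bash
python3 - <<'E'
from plan import *
p,r=now();where("hi",p,r);print(p)
snap("side","s7");snap("scene","s8");snap("wrist","w8")
a=cv2.imread("pics/s7.png")[190:270,190:290];b=cv2.imread("pics/s8.png")[180:260,180:280]
w=cv2.imread("pics/w8.png")
top=cv2.resize(np.hstack([a,b]),(750,300),interpolation=cv2.INTER_CUBIC)
bx=bay(POSE["hi"][:3],115);q=proj(info("w8"),bx);print(q.round())
bot=cv2.resize(w[0:205,0:512],(750,300));cv2.imwrite("pics/ov7.png",np.vstack([top,bot]))
E
```

```text
t 13.85 j [ 0.58  0.26  0.01  0.01 -1.3   0.85] F [-0.28 -1.15  1.14] w 85.07473438433112 0.0
in bay [-36.47   3.22 274.46] [ 0.   -0.02 -0.  ]
[557.34 172.28 274.46]
[[231. 135.]
 [287. 134.]
 [289.  46.]
 [229.  47.]
 [253. 126.]
 [253. 160.]
 [252. 165.]
 [252. 128.]
 [265. 126.]
 [264. 160.]
 [265. 165.]
 [265. 128.]
 [250. 177.]
 [249. 183.]
 [252. 165.]
 [268. 183.]]
```

View pics/ov7.png

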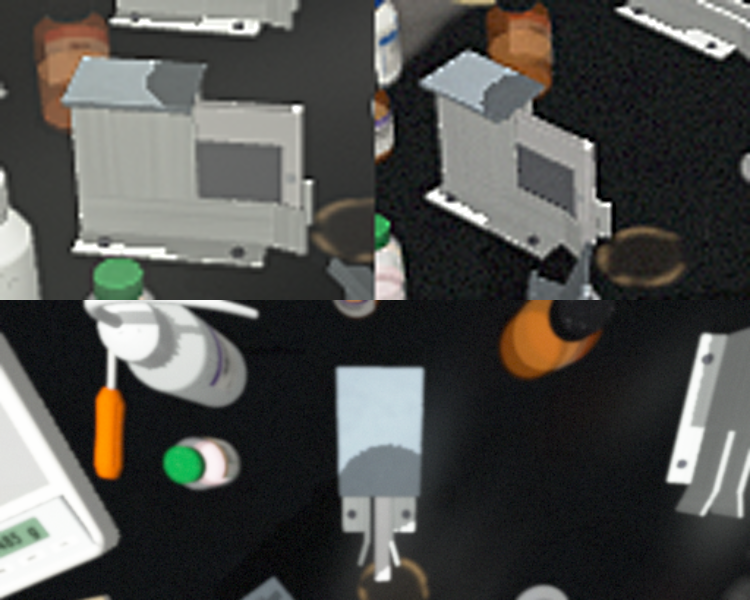

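```bash
python3 - <<'E'
from plan import *
bx,by,ba,_=POSE["hi"]
X=np.array([[-70,6,105],[-70,-6,105],[-70,0,0]])@rz(ba).T+[bx,by,0]; print("expected trailing end",proj(info("w8"),X))
im=cv2.imread("pics/w8.png");print(im[180:206:2,261].mean(1))
p,r=now()
x,y,a,h=POSE["B"]; Rc=casR(a); g=on_cas((x,y,57),Rc,(50,0,132))
mid=(np.array([480,-20,370.]),Slerp([0,1],R.concatenate([r,g[1]]))(.45))
print(g[0])
rows((p,r),[mid,g],85)
E
```

```text
expected trailing end [[254.05 191.9 ]
 [264.   191.88]
 [258.64 172.18]]
[177.33 178.   203.33 247.   251.67 245.67 115.67  50.33  48.    51.67
  48.    48.67  48.33]
t 14.0 j [ 0.58  0.27 -0.    0.01 -1.3   0.85] F [ 0.22 -0.42 -0.2 ] w 85.08990192259279 0.0
[ 379.17 -343.3   179.39]
[[[-6, 29, -15], [0.02, 0.02, 0.12], 85], [[-3, 28, -15], [0.01, 0.03, 0.13], 85], [[1, 29, -16], [0.02, 0.02, 0.12], 85], [[5, 28, -16], [0.02, 0.03, 0.13], 85], [[10, 27, -17], [0.01, 0.02, 0.12], 85], [[12, 25, -16], [0.02, 0.02, 0.13], 85], [[17, 23, -17], [0.01, 0.03, 0.12], 85], [[22, 32, 19], [0.02, 0.02, 0.12], 85]]
[[[26, 29, 18], [0.01, 0.02, 0.12], 85], [[29, 26, 19], [0.02, 0.03, 0.11], 85], [[30, 24, 20], [0.01, 0.02, 0.12], 85], [[33, 19, 19], [0.02, 0.02, 0.12], 85], [[35, 16, 21], [0.01, 0.02, 0.12], 85], [[36, 12, 20], [0.02, 0.02, 0.12], 85], [[37, 8, 21], [0.02, 0.03, 0.11], 85], [[37, 5, 22], [0.01, 0.02, 0.12], 85]]
end [ 378.56 -343.22  179.66] err [ 0. -0.  0.]
```

Call:
send_rows(
  series=[
    [[-6,29,-15],[0.02,0.02,0.12],85],
    [[-3,28,-15],[0.01,0.03,0.13],85],
    [[1,29,-16],[0.02,0.02,0.12],85],
    [[5,28,-16],[0.02,0.03,0.13],85],
    [[10,27,-17],[0.01,0.02,0.12],85],
    [[12,25,-16],[0.02,0.02,0.13],85],
    [[17,23,-17],[0.01,0.03,0.12],85],
    [[22,32,19],[0.02,0.02,0.12],85],
  ],
)

```text
clock: 14.8
position: [471.0, -56.3, 352.3]
ee_rot: [0.837, -0.535, 0.101, -0.056]
contact_force: [-0.0, -0.7, -0.5]
gripper_width: 84.9
grasp_force: 0.0
```

Call:
send_rows(
  series=[
    [[26,29,18],[0.01,0.02,0.12],85],
    [[29,26,19],[0.02,0.03,0.11],85],
    [[30,24,20],[0.01,0.02,0.12],85],
    [[33,19,19],[0.02,0.02,0.12],85],
    [[35,16,21],[0.01,0.02,0.12],85],
    [[36,12,20],[0.02,0.02,0.12],85],
    [[37,8,21],[0.02,0.03,0.11],85],
    [[37,5,22],[0.01,0.02,0.12],85],
  ],
)

```text
clock: 15.6
position: [376.8, -344.0, 177.6]
ee_rot: [-0.488, 0.852, -0.165, 0.093]
contact_force: [1.3, 0.6, -0.3]
gripper_width: 85.1
grasp_force: 0.0
```

Call:
send_rows(
  series=[
    [[0,0,0],[0,0,0],85],
    [[0,0,0],[0,0,0],85],
    [[0,0,0],[0,0,0],85],
    [[0,0,0],[0,0,0],85],
  ],
)

```text
clock: 16.0
position: [380.0, -342.6, 180.9]
ee_rot: [-0.491, 0.85, -0.166, 0.094]
contact_force: [-0.2, 0.6, -0.7]
gripper_width: 85.1
grasp_force: 0.0
```

```bash
python3 - <<'E'
from plan import *
import ov
p,r=now();print(p)
snap("wrist","w9")
x,y,a,h=POSE["B"]; Rc=casR(a)
print("tool in cassette frame",Rc.inv().apply(p-[x,y,57]),(Rc.inv()*r*FLIP).as_rotvec())
q=proj(info("w9"),cas((x,y,a),h));print(q.round(1))
for s in((256,20),):pass
im=cv2.imread("pics/w9.png").mean(2)
for f in(.2,.4,.6,.8):
    m=(q[4]+q[5])/2*(1-f)+(q[6]+q[7])/2*f; row=int(round(m[1])); l=im[row,max(0,int(m[0])-20):int(m[0])+20]; on=np.where(l>200)[0]; print("model centre",m,"seen",(on.min()+on.max())/2+max(0,int(m[0])-20),len(on))
rows((p,r),[on_cas((x,y,57),Rc,(50,0,42))],85)
cv2.imwrite("pics/ov9.png",ov.ov("w9",(0,0,512,384),(800,600)))
E
```

```text
t 16.0 j [-0.38  0.02 -0.63  0.11 -0.54 -0.23] F [-0.15  0.61 -0.7 ] w 85.05852075154293 0.0
[ 379.96 -342.62  180.92]
tool in cassette frame [ 49.02   0.89 133.3 ] [ 0.   -0.    0.01]
[[263.9 149.4]
 [252.5 149.3]
 [252.7 273.6]
 [262.6 273.6]
 [265.7 163.9]
 [250.8 163.8]
 [251.2 318.2]
 [263.8 318.2]]Traceback (most recent call last):
  File "<stdin>", line 11, in <module>
    return umr_minimum(a, axis, None, out, keepdims, initial, where)
ValueError: zero-size array to reduction operation minimum which has no identity
```

```bash
python3 - <<'E'
import ov,cv2
cv2.imwrite("pics/ov9.png",ov.ov("w9",(130,90,390,340),(620,600)))
E
```

```text
(no output)
```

View pics/ov9.png

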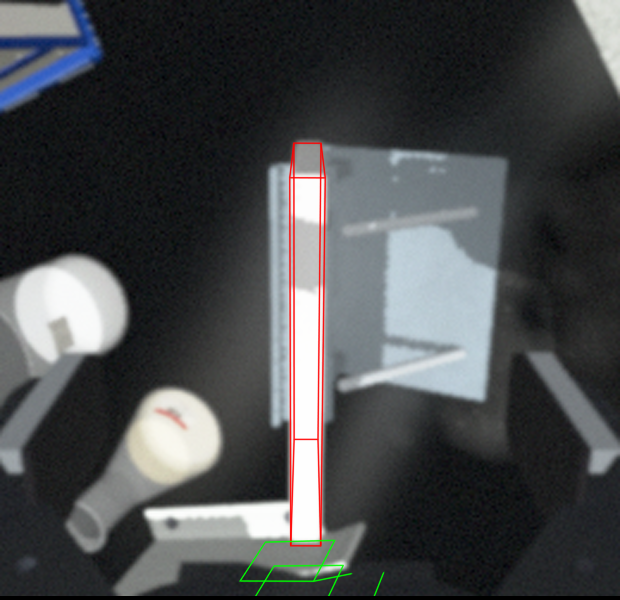

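Call:
send_rows(
  series=[
    [[1,1,10],[0,0,0],45],
    [[0,0,25],[0,0,0],45],
    [[0,0,25],[0,0,0],45],
    [[0,0,20],[0,0,0],45],
    [[0,0,11],[0,0,0],45],
    [[0,0,0],[0,0,0],45],
    [[0,0,0],[0,0,0],8],
    [[0,0,0],[0,0,0],8],
  ],
)

```text
clock: 16.85
position: [407.6, -360.9, 96.2]
ee_rot: [-0.49, 0.851, -0.167, 0.094]
contact_force: [-0.1, 0.3, -0.2]
gripper_width: 16.3
grasp_force: 0.0
```

Call:
send_rows(
  series=[
    [[0,0,0],[0,0,0],8],
    [[0,0,0],[0,0,0],8],
    [[0,0,0],[0,0,0],8],
    [[0,0,0],[0,0,0],8],
  ],
)

```text
clock: 17.25
position: [407.8, -361.2, 96.6]
ee_rot: [-0.49, 0.85, -0.167, 0.095]
contact_force: [-1.8, 2.7, 6.4]
gripper_width: 9.5
grasp_force: 58.5
```

```bash
python3 - <<'E'
from plan import *
p,r=now();x,y,a,h=POSE["B"]; Rc=casR(a)
print(p,"tool in cassette frame",Rc.inv().apply(p-[x,y,57]),(Rc.inv()*r*FLIP).as_rotvec())
up=(p-r.apply([0,0,110]),r)
e=rows((p,r),[up],8)
print("staging",inbay("lo",-235,0,165,True)[0])
# offset +50 bay y for a free view of the lane
rows(e,[inbay("lo",-225,50,165,True)],8)
i=info("w1"); print("beaker top",plane(i,np.array((197,305))/1.5625,96)[:2],"flask",plane(i,np.array((281,316))/1.5625,104)[:2])
E
```

```text
t 17.25 j [-0.4   0.2  -0.71  0.18 -0.28 -0.29] F [-1.79  2.72  6.36] w 9.460144432474955 58.54579567909241
[ 407.82 -361.18   96.59] tool in cassette frame [50.98  0.28 42.58] [ 0. -0.  0.]
[[[0, 0, -37], [0.0, 0.0, 0.0], 8], [[0, 0, -36], [0.0, 0.0, 0.0], 8], [[0, 0, -37], [0.0, 0.0, 0.0], 8]]
end [ 372.14 -340.14  198.49] err [0. 0. 0.]
staging [ 363.03 -125.82  165.  ]
[[[-23, 13, -2], [-0.03, 0.02, 0.12], 8], [[-22, 15, -1], [-0.04, 0.03, 0.12], 8], [[-19, 18, -2], [-0.03, 0.02, 0.13], 8], [[-17, 20, -1], [-0.03, 0.02, 0.12], 8], [[-14, 22, -1], [-0.04, 0.03, 0.12], 8], [[-12, 24, -1], [-0.03, 0.02, 0.12], 8], [[-8, 25, 0], [-0.04, 0.03, 0.12], 8], [[-6, 26, 1], [-0.03, 0.02, 0.13], 8]]
[[[-2, 26, 2], [-0.03, 0.02, 0.12], 8], [[1, 26, 2], [-0.04, 0.03, 0.12], 8]]
end [381.93 -78.68 165.15] err [ 0. -0. -0.]
beaker top [ 586.16 -345.02] flask [ 564.76 -254.52]
```

```bash
python3 - <<'E'
from plan import *
p,r=now()
e=rows((p,r),[(p-r.apply([0,0,110]),r)],8,show=False)
rows(e,[inbay("lo",-225,-45,165,True)],8)
E
```

```text
t 17.25 j [-0.4   0.2  -0.71  0.18 -0.28 -0.29] F [-1.79  2.72  6.36] w 9.460144432474955 58.54579567909241
end [ 372.14 -340.14  198.49] err [0. 0. 0.]
[[[-14, 10, 0], [-0.03, 0.02, 0.12], 8], [[-13, 11, -1], [-0.04, 0.03, 0.12], 8], [[-12, 13, 0], [-0.03, 0.02, 0.13], 8], [[-9, 14, 0], [-0.03, 0.02, 0.12], 8], [[-8, 15, 0], [-0.04, 0.03, 0.12], 8], [[-6, 16, 1], [-0.03, 0.02, 0.12], 8], [[-4, 17, 1], [-0.04, 0.03, 0.12], 8], [[-2, 17, 2], [-0.03, 0.02, 0.13], 8]]
[[[0, 17, 2], [-0.03, 0.02, 0.12], 8], [[2, 17, 2], [-0.04, 0.03, 0.12], 8]]
end [ 364.13 -171.79  165.49] err [ 0. -0. -0.]
```

Call:
send_rows(
  series=[
    [[0,0,-20],[0,0,0],8],
    [[0,0,-35],[0,0,0],8],
    [[0,0,-35],[0,0,0],8],
    [[0,0,-20],[0,0,0],8],
    [[-14,10,0],[-0.03,0.02,0.12],8],
    [[-13,11,-1],[-0.04,0.03,0.12],8],
    [[-12,13,0],[-0.03,0.02,0.13],8],
    [[-9,14,0],[-0.03,0.02,0.12],8],
  ],
)

```text
clock: 18.05
position: [366.7, -271.7, 183.0]
ee_rot: [-0.264, 0.957, -0.104, 0.06]
contact_force: [0.1, 0.1, -2.2]
gripper_width: 9.3
grasp_force: 57.6
```

Call:
send_rows(
  series=[
    [[-8,15,0],[-0.04,0.03,0.12],8],
    [[-6,16,1],[-0.03,0.02,0.12],8],
    [[-4,17,1],[-0.04,0.03,0.12],8],
    [[-2,17,2],[-0.03,0.02,0.13],8],
    [[0,17,2],[-0.03,0.02,0.12],8],
    [[2,17,2],[-0.04,0.03,0.12],8],
    [[0,0,0],[0,0,0],8],
    [[0,0,0],[0,0,0],8],
  ],
)

```text
clock: 18.85
position: [363.2, -171.9, 164.2]
ee_rot: [0.094, 0.996, 0.002, -0.003]
contact_force: [-0.9, -0.1, -2.5]
gripper_width: 9.1
grasp_force: 57.6
```

Call:
send_rows(
  series=[
    [[0,0,0],[0,0,0],8],
    [[0,0,0],[0,0,0],8],
  ],
)

```text
clock: 19.05
position: [363.2, -171.9, 164.5]
ee_rot: [0.095, 0.995, 0.002, -0.003]
contact_force: [-0.1, 0.0, -2.8]
gripper_width: 9.7
grasp_force: 57.6
```

```bash
python3 - <<'E'
from plan import *
import ov
p,r=now();print(p);where("lo",p,r,True);snap("wrist","w10")
bx,by,ba,_=POSE["lo"]
q=proj(info("w10"),ov.gd((bx,by,ba)));print(q.round(1))
c=q[:6].mean(0).astype(int);x0=max(0,c[0]-85);y0=max(0,c[1]-64)
ov.bayview("w10",(bx,by,ba),(x0,y0,x0+170,y0+128),"pics/ov10.png")
E
```

```text
t 19.05 j [-0.04  0.04 -0.55 -0.01 -0.99 -1.72] F [-0.12  0.01 -2.76] w 9.652468972091256 57.644521594047546
[ 363.15 -171.94  164.52]
in bay [-226.17  -45.27  164.52] [-0.   -0.01 -0.  ]
[[302.  312.8]
 [287.4 312.9]
 [300.4 346.1]
 [286.4 346.2]
 [307.  294.8]
 [283.9 294.9]
 [319.7 295.2]
 [314.1 377.3]
 [264.2 295.5]
 [263.8 377.6]]
scale 4.6875 origin 209 253
```

Call:
send_rows(
  series=[
    [[0,0,0],[0,-0.1,0],8],
    [[0,0,0],[0,-0.1,0],8],
    [[0,0,0],[0,-0.1,0],8],
    [[0,0,0],[0,-0.05,0],8],
    [[0,0,0],[0,0,0],8],
    [[0,0,0],[0,0,0],8],
    [[0,0,0],[0,0,0],8],
  ],
)

```text
clock: 19.8
position: [364.8, -171.8, 165.3]
ee_rot: [0.094, 0.981, -0.015, 0.171]
contact_force: [0.1, -0.1, -2.9]
gripper_width: 9.1
grasp_force: 57.6
```

```bash
python3 - <<'E'
from plan import *
import ov
from scipy.ndimage import map_coordinates
p,r=now();print(p);where("lo",p,r,True);snap("wrist","w11");snap("wrist","w12")
i=info("w11");im=(cv2.imread("pics/w11.png").mean(2)+cv2.imread("pics/w12.png").mean(2))/2
def prof(k,ci,im,X,z,ys):
    bx,by,ba,_=POSE[k]; q=proj(ci,np.array([[X,y,z] for y in ys])@rz(ba).T+[bx,by,0]); return q,map_coordinates(im,[q[:,1],q[:,0]],order=1)
ys=np.arange(-24,25,1.)
for X in(-60,-45,-30,-15):
    q,v=prof("lo",i,im,X,36,ys); print("X",X,"px",q[0].round(),q[-1].round()); print(" ".join(f"{int(a)}:{int(b)}" for a,b in zip(ys,v)))
# reference: high-bay view with viewed picture
i5=info("w5");im5=cv2.imread("pics/w5.png").mean(2)
for X in(-45,-25):
    q,v=prof("hi",i5,im5,X,36,ys); print("hi X",X); print(" ".join(f"{int(a)}:{int(b)}" for a,b in zip(ys,v)))
E
```

```text
t 19.8 j [ 0.03 -0.16 -0.83  0.13 -0.57 -1.89] F [ 0.09 -0.08 -2.92] w 9.112209823976995 57.64273703098297
[ 364.82 -171.75  165.29]
in bay [-224.56  -44.77  165.29] [-0.    0.34 -0.  ]
X -60 px [274. 247.] [310. 246.]
-24:145 -23:147 -22:147 -21:149 -20:149 -19:148 -18:148 -17:148 -16:148 -15:148 -14:145 -13:137 -12:123 -11:105 -10:89 -9:81 -8:79 -7:80 -6:80 -5:82 -4:84 -3:86 -2:87 -1:87 0:89 1:90 2:90 3:93 4:99 5:110 6:126 7:144 8:157 9:172 10:192 11:220 12:238 13:248 14:250 15:248 16:239 17:225 18:206 19:194 20:189 21:193 22:207 23:229 24:244
X -45 px [273. 254.] [308. 254.]
-24:131 -23:142 -22:145 -21:147 -20:149 -19:150 -18:149 -17:149 -16:150 -15:152 -14:151 -13:150 -12:150 -11:146 -10:135 -9:120 -8:105 -7:96 -6:92 -5:91 -4:91 -3:92 -2:93 -1:94 0:96 1:94 2:94 3:98 4:97 5:97 6:98 7:104 8:138 9:182 10:226 11:245 12:250 13:252 14:253 15:253 16:254 17:254 18:254 19:254 20:254 21:254 22:254 23:254 24:254
X -30 px [273. 261.] [307. 261.]
-24:152 -23:172 -22:183 -21:187 -20:185 -19:179 -18:171 -17:163 -16:150 -15:138 -14:126 -13:116 -12:108 -11:103 -10:99 -9:97 -8:95 -7:94 -6:95 -5:97
[... 525 characters left out ...]
:184 24:224
hi X -45
-24:248 -23:250 -22:251 -21:251 -20:251 -19:249 -18:239 -17:202 -16:162 -15:157 -14:188 -13:230 -12:246 -11:247 -10:233 -9:184 -8:116 -7:55 -6:22 -5:17 -4:15 -3:18 -2:18 -1:18 0:22 1:18 2:32 3:57 4:80 5:97 6:107 7:117 8:145 9:196 10:230 11:245 12:249 13:249 14:248 15:247 16:241 17:223 18:190 19:152 20:132 21:130 22:137 23:158 24:191
hi X -25
-24:250 -23:251 -22:251 -21:251 -20:250 -19:247 -18:233 -17:190 -16:156 -15:157 -14:191 -13:230 -12:246 -11:246 -10:231 -9:182 -8:115 -7:57 -6:25 -5:24 -4:21 -3:19 -2:19 -1:19 0:19 1:19 2:38 3:64 4:87 5:101 6:108 7:116 8:143 9:193 10:229 11:245 12:249 13:248 14:248 15:248 16:249 17:250 18:251 19:251 20:251 21:250 22:250 23:251 24:251
```

```bash
python3 - <<'E'
from plan import *
p,r=now()
rows((p,r),[inbay("lo",-203,0,150,True),inbay("lo",-200,0,75,True)],8)
E
```

```text
t 19.9 j [ 0.03 -0.16 -0.83  0.13 -0.57 -1.89] F [ 0.   -0.3  -2.19] w 9.560913778457563 57.64047145843506
[[[-5, 15, 7], [0.0, 0.11, 0.0], 8], [[-6, 15, 7], [0.0, 0.12, 0.0], 8], [[-7, 15, 6], [0.0, 0.11, 0.0], 8], [[-1, 0, 37], [0.0, 0.0, 0.0], 8], [[-1, -1, 38], [0.0, 0.0, 0.0], 8]]
end [ 397.05 -132.87   74.6 ] err [ 0.  0. -0.]
```

Call:
send_rows(
  series=[
    [[-5,15,7],[0,0.11,0],8],
    [[-6,15,7],[0,0.12,0],8],
    [[-7,15,6],[0,0.11,0],8],
    [[-1,0,35],[0,0,0],8],
    [[-1,-1,35],[0,0,0],8],
    [[0,0,0],[0,0,0],8],
    [[0,0,0],[0,0,0],8],
    [[0,0,0],[0,0,0],8],
  ],
)

```text
clock: 20.7
position: [398.0, -132.9, 81.0]
ee_rot: [0.095, 0.995, 0.002, 0.004]
contact_force: [-0.2, 0.1, -1.9]
gripper_width: 9.4
grasp_force: 57.7
```

```bash
python3 - <<'E'
from plan import *
p,r=now();where("lo",p,r,True);print(p)
rows((p,r),[inbay("lo",-200,0,46,True)],8)
E
```

```text
t 20.7 j [ 0.07  0.18 -0.65 -0.   -0.74 -1.83] F [-0.24  0.08 -1.87] w 9.357380137000371 57.652820348739624
in bay [-199.35   -0.35   81.01] [-0.    0.01 -0.  ]
[ 397.97 -132.9    81.01]
[[[1, 0, 35], [0.0, 0.01, 0.0], 8]]
end [ 397.28 -132.61   46.  ] err [ 0. -0. -0.]
```

Call:
send_rows(
  series=[
    [[0,0,15],[0,0.01,0],8],
    [[0,0,15],[0,0,0],8],
    [[0,0,4],[0,0,0],8],
    [[0,0,0],[0,0,0],8],
    [[0,0,0],[0,0,0],8],
  ],
)

```text
clock: 21.2
position: [397.2, -132.7, 46.6]
ee_rot: [0.095, 0.995, 0.002, -0.001]
contact_force: [-0.1, -0.3, -1.9]
gripper_width: 9.1
grasp_force: 57.6
```

Call:
send_rows(
  series=[
    [[0,0,2],[0,0,0],8],
    [[0,0,0],[0,0,0],8],
    [[0,0,0],[0,0,0],8],
  ],
)

```text
clock: 21.5
position: [396.6, -132.6, 43.7]
ee_rot: [0.096, 0.995, 0.002, -0.002]
contact_force: [0.6, 0.1, -0.5]
gripper_width: 9.5
grasp_force: 57.7
```

```bash
python3 - <<'E'
from plan import *
p,r=now();where("lo",p,r,True);print(p,monitor.read_state()["wrist_torque"])
E
```

```text
t 21.5 j [ 0.07  0.24 -0.68 -0.01 -0.65 -1.82] F [ 0.64  0.14 -0.52] w 9.50476603368449 57.744576930999756
in bay [-200.78   -0.34   43.71] [-0. -0. -0.]
[ 396.57 -132.62   43.71] [-0.03 -0.01 -0.03]
```

Call:
send_rows(
  series=[
    [[-10,0,-1],[0,0,0],8],
    [[-15,0,0],[0,0,0],8],
    [[-20,0,0],[0,0,0],8],
    [[-20,0,0],[0,0,0],8],
    [[0,0,0],[0,0,0],8],
    [[0,0,0],[0,0,0],8],
  ],
)

```text
clock: 22.1
position: [460.4, -145.1, 43.6]
ee_rot: [0.096, 0.995, 0.002, -0.003]
contact_force: [0.1, -0.3, -1.1]
gripper_width: 9.3
grasp_force: 57.7
```

```bash
python3 - <<'E'
from plan import *
p,r=now();where("lo",p,r,True);print(p,monitor.read_state()["wrist_torque"])
E
```

```text
t 22.1 j [ 0.03  0.34 -0.53 -0.01 -0.7  -1.79] F [ 0.1  -0.34 -1.09] w 9.346269561438968 57.7418178319931
in bay [-135.78   -0.56   43.63] [-0.   -0.01 -0.  ]
[ 460.36 -145.1    43.63] [ 0.03 -0.03  0.02]
```

Call:
send_rows(
  series=[
    [[-15,0,0],[0,0,0],8],
    [[-20,0,0],[0,0,0],8],
    [[-20,0,0],[0,0,0],8],
    [[-15,0,0],[0,0,0],8],
    [[0,0,0],[0,0,0],8],
    [[0,0,0],[0,0,0],8],
  ],
)

```text
clock: 22.7
position: [527.7, -158.2, 43.2]
ee_rot: [0.096, 0.995, 0.002, -0.003]
contact_force: [0.8, -0.3, -1.9]
gripper_width: 9.0
grasp_force: 57.8
```

```bash
python3 - <<'E'
from plan import *
p,r=now();where("lo",p,r,True);print(p,monitor.read_state()["wrist_torque"])
E
```

```text
t 22.7 j [-0.    0.43 -0.37 -0.01 -0.78 -1.76] F [ 0.84 -0.34 -1.91] w 8.988768990150664 57.77268826961517
in bay [-67.21  -0.68  43.18] [-0.   -0.01 -0.  ]
[ 527.67 -158.17   43.18] [-0.1  -0.09 -0.03]
```

Call:
send_rows(
  series=[
    [[-10,0,0],[0,0,0],8],
    [[-7,0,0],[0,0,0],8],
    [[0,0,0],[0,0,0],8],
    [[-2,0,0],[0,0,0],8],
    [[0,0,0],[0,0,0],8],
  ],
)

```text
clock: 23.2
position: [547.2, -161.9, 43.3]
ee_rot: [0.096, 0.995, 0.002, -0.003]
contact_force: [-0.2, 0.6, -0.4]
gripper_width: 9.2
grasp_force: 57.8
```

Call:
send_rows(
  series=[
    [[-2,0,0],[0,0,0],8],
    [[0,0,0],[0,0,0],8],
  ],
)

```text
clock: 23.4
position: [549.3, -162.4, 43.4]
ee_rot: [0.096, 0.995, 0.002, -0.003]
contact_force: [-0.3, 0.1, -0.8]
gripper_width: 8.8
grasp_force: 57.8
```

Call:
send_rows(
  series=[
    [[-2,0,0],[0,0,0],8],
    [[0,0,0],[0,0,0],8],
  ],
)

```text
clock: 23.6
position: [550.9, -162.7, 43.2]
ee_rot: [0.096, 0.995, 0.002, -0.003]
contact_force: [-0.5, -0.5, -0.1]
gripper_width: 9.0
grasp_force: 57.8
```

```bash
python3 - <<'E'
from plan import *
p,r=now();where("lo",p,r,True);print(p,monitor.read_state()["wrist_torque"])
E
```

```text
t 23.6 j [-0.01  0.47 -0.31 -0.01 -0.8  -1.75] F [-0.47 -0.48 -0.08] w 8.959066796251868 57.84435510635376
in bay [-43.5   -0.74  43.21] [-0.   -0.01 -0.  ]
[ 550.94 -162.71   43.21] [ 0.06  0.28 -0.02]
```

Call:
send_rows(
  series=[
    [[-2,0,0],[0,0,0],8],
    [[0,0,0],[0,0,0],8],
  ],
)

```text
clock: 23.8
position: [550.8, -162.9, 42.7]
ee_rot: [0.096, 0.995, 0.002, -0.006]
contact_force: [-4.9, 2.2, 0.2]
gripper_width: 9.1
grasp_force: 58.0
```

Call:
send_rows(
  series=[
    [[-2,0,0],[0,0,0],8],
    [[0,0,0],[0,0,0],8],
  ],
)

```text
clock: 24.0
position: [550.7, -163.0, 42.7]
ee_rot: [0.096, 0.995, 0.002, -0.008]
contact_force: [-8.9, 3.4, 4.6]
gripper_width: 9.0
grasp_force: 58.5
```

```bash
python3 - <<'E'
from plan import *
p,r=now();where("lo",p,r,True);print(p,monitor.read_state()["wrist_torque"])
E
```

```text
t 24.0 j [-0.01  0.47 -0.3  -0.01 -0.81 -1.75] F [-8.91  3.35  4.57] w 8.967345625964883 58.488203287124634
in bay [-43.69  -1.03  42.66] [-0.   -0.02 -0.  ]
[ 550.71 -162.96   42.66] [0.86 2.51 0.05]
```

Call:
send_rows(
  series=[
    [[3,0,0],[0,0,0],8],
    [[0,0,0],[0,0,0],8],
    [[0,0,0],[0,0,0],40],
    [[0,0,0],[0,0,0],40],
    [[0,0,0],[0,0,0],40],
    [[0,0,0],[0,0,0],40],
  ],
)

```text
clock: 24.6
position: [553.0, -162.9, 43.7]
ee_rot: [0.096, 0.995, 0.002, -0.002]
contact_force: [0.0, -0.1, -0.7]
gripper_width: 40.0
grasp_force: 0.0
```

Call:
send_rows(
  series=[
    [[0,0,-20],[0,0,0],40],
    [[0,0,-40],[0,0,0],40],
    [[0,0,-45],[0,0,0],60],
    [[0,0,-45],[0,0,0],85],
    [[0,0,-45],[0,0,0],85],
    [[30,0,-30],[0,0,0],85],
    [[30,0,0],[0,0,0],85],
    [[0,0,0],[0,0,0],85],
  ],
)

```text
clock: 25.4
position: [492.4, -152.2, 270.9]
ee_rot: [0.096, 0.995, 0.003, -0.001]
contact_force: [-0.2, 0.4, -0.2]
gripper_width: 84.9
grasp_force: 0.0
```

Call:
send_rows(
  series=[
    [[0,0,0],[0,0,0],85],
    [[0,0,0],[0,0,0],85],
    [[0,0,0],[0,0,0],85],
  ],
)

```text
clock: 25.7
position: [495.0, -152.6, 267.9]
ee_rot: [0.096, 0.995, 0.002, -0.003]
contact_force: [-0.1, 0.1, 0.6]
gripper_width: 85.1
grasp_force: 0.0
```

```bash
python3 - <<'E'
from plan import *
from scipy.ndimage import map_coordinates
p,r=now();where("lo",p,r,True);print(p)
snap("wrist","w13");snap("scene","s13");snap("side","s14")
for k,h,fns in(("lo",75,("w13","s13","s14")),("hi",105,("w13","s13","s14"))):
    bx,by,ba,_=POSE[k]
    for fn in fns:
        im=cv2.imread(f"pics/{fn}.png").mean(2);i=info(fn)
        # along top centre line (trailing end expected -70), and across at X=-50 (expected -6..6)
        for nm,P in(("along",[[X,0,h] for X in range(-84,-56,2)]),("across",[[-50,y,h] for y in range(-12,13,2)])):
            q=proj(i,np.array(P,float)@rz(ba).T+[bx,by,0]); print(k,fn,nm,q[0].round(),map_coordinates(im,[q[:,1],q[:,0]],order=1).astype(int))
E
```

```text
t 25.7 j [ 0.01  0.16 -0.13 -0.01 -1.28 -1.77] F [-0.13  0.14  0.61] w 85.05464854429643 0.0
in bay [-100.34   -1.42  267.89] [-0.   -0.01 -0.  ]
[ 494.99 -152.64  267.89]
lo w13 along [259. 176.] [153 159 160 159 160 160 163 170 194 207 210 212 209 211]
lo w13 across [250. 201.] [196 186 166 189 210 212 212 208 173 127 158 189 190]
lo s13 along [287. 177.] [160 159 157 154 148 141 143 145 149 165 183 174 173 175]
lo s13 across [282. 173.] [224 227 229 218 201 182 163 155 156 159 160 159 159]
lo s14 along [272. 174.] [ 49  49  48  48  47  46  45  54  74 111 127 132 125 119]
lo s14 across [262. 172.] [ 45  47  50  52  58  83 108 133 155 165 175 185 192]
hi w13 along [544. 126.] [0 0 0 0 0 0 0 0 0 0 0 0 0 0]
hi w13 across [527. 157.] [0 0 0 0 0 0 0 0 0 0 0 0 0]
hi s13 along [241. 220.] [ 30  25  19  16  23  82 135 189 241 253 250 249 254 254]
hi s13 across [235. 214.] [ 20   9   1  60 143 233 254 254 254 243 211 181 163]
hi s14 along [276. 219.] [ 59  59  59  60  60  57  60  83 149 214 244 253 253 253]
hi s14 across [264. 216.] [ 57  54  47  40  71 159 247 253 251 238 210 184 178]
```

```bash
python3 -c "
from bench import job_done
print(job_done())"
```

```text
the job is handed in; nothing more can be done
None
```

The job is handed in at about 26 s of the 72 s: both cassettes stand upright against the back stops, tall in the high bay and short in the low bay. I confirmed this by the force on contact and by camera checks on both; no verdict came back.

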